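Upend the coffee caddy and clear the sideboard

TASK

The spice has settled in the closed coffee caddy: pick it up, turn it fully upside down in the air for about a second, and then stand it upright in the middle of the bamboo coaster. Sort what lies about: lay the wooden spoons flat in the open wooden tray and put the wrapped date bars in the basket, then shut the basket's lid fully. Leave the coffee pot and the tea cups where they are.

Things in the scene. Friction and masses are not known exactly. Their poses are not given: they have to be found in the camera images.
- caddy: closed square coffee caddy, white ceramic with steel lid fixed on: body 52 x 52 mm, 138 mm high, lid 46 x 46 mm on top, 154 mm high in all, 0.3 kg. Origin: centre of its underside; z up towards the lid, x and y square to its flat sides.
- coaster: square bamboo coaster, 100 x 100 x 10 mm, fixed. Origin: centre of its underside (its top is 10 mm above).
- basket: rattan-look tan plastic date basket, open-topped box 130 (x) x 190 (y) x 60 mm high, walls and floor 6 mm, fixed. Origin: centre of its underside.
- basket_lid (a joint): angle of the basket's hinged lid, rad: 0 shut, 1.9 fully open. The lid is a slab 130 x 190 x 8 mm hinged along the basket's far (+x) rim, with a small round knob (22 mm across, 18 mm high) on its outer face 28 mm from the free edge, midway along it. It is stiff enough to stay at any angle; about 3 N at the free edge moves it.
- basket_lid_hinge (a point): middle of the lid's hinge line, on the basket's far top rim, level with the underside of the shut lid; the hinge line runs along the basket's y axis. Its axes turn with the lid.
- tray: shallow pale wooden spoon tray, open-topped, 140 (x) x 190 (y) x 40 mm high, walls and floor 6 mm, fixed. Origin: centre of its underside.
- bar_a: paper-wrapped date bar, 90 (x) x 28 (y) x 20 mm, 50 g, lying flat. Origin: centre of its underside, x along its length. May be absent.
- bar_b: paper-wrapped date bar, 90 (x) x 28 (y) x 20 mm, 50 g, lying flat. Origin: centre of its underside, x along its length. May be absent.
- bar_c: paper-wrapped date bar, 90 (x) x 28 (y) x 20 mm, 50 g, lying flat. Origin: centre of its underside, x along its length. May be absent.
- spoon_a: wooden spoon 150 mm long lying along its x: handle 12 mm wide and 10 mm high from x = -75 to 42 mm, round bowl 36 mm across and 10 mm high centred at x = 57 mm; 50 g. Origin: underside, midway along its length. May be absent.
- spoon_b: wooden spoon 150 mm long lying along its x: handle 12 mm wide and 10 mm high from x = -75 to 42 mm, round bowl 36 mm across and 10 mm high centred at x = 57 mm; 50 g. Origin: underside, midway along its length. May be absent.
- spoon_c: wooden spoon 150 mm long lying along its x: handle 12 mm wide and 10 mm high from x = -75 to 42 mm, round bowl 36 mm across and 10 mm high centred at x = 57 mm; 50 g. Origin: underside, midway along its length. May be absent.
- dallah: bystander: stainless steel coffee pot, 222 mm high, origin at the centre of its underside.
- cup_a: bystander: tulip-shaped glass tea cup, 62 mm across, 85 mm high, origin at the centre of its underside.
- cup_b: bystander: a second cup like cup_a.
There are look-alikes about, which are no part of the job. Several things have the shape of the caddy; the one meant has the colours described above.

How it is judged:
By the outcome, as a careful person would: the job done as asked, in the order asked, and still so for the second after the job is handed in, with the robot touching nothing.
Of spoon_a, bar_a, spoon_b, bar_b, spoon_c, bar_c only 4 to 6 are there at a start; the rules pass over those that are not, and their reading is None.
At some moment in a run one of spoon_a, bar_a, spoon_b, bar_b, spoon_c, bar_c may be knocked a few centimetres aside while the robot is not near it.
It also fails if it takes over 210 s, if anything falls off the work surface, if the arm or the gripper's body presses on something with over 40 N, if the wrist force passes 120 N, or if a joint passes its speed limit or range.

ROBOT

A 6-joint arm with a two-finger parallel gripper is mounted at the origin on the work surface. World frame = base frame: x ahead of the robot, y to its left, z up, the work surface at z = 0. Lengths are in m, angles in rad, forces in N, time in s.
With the tool pointing down it reaches from about 0.35 to 0.775 m from the base axis. Payload 7.3 kg.
Tool frame: the origin (TCP) lies midway between the tips of the shut fingers; the grasp point (between the pads) lies 19 mm behind it; z points along the fingers, y is the line along which they close (so a half turn about z gives the same grasp; the last joint's range is limited). The gripper opens to 92 mm and grips with 3 to 60 N. Pads are 19 mm wide; open, the fingers measure 130 mm over their backs; the gripper's body (75 mm by 190 mm) begins 47 mm behind the grasp point.
Start: joints at [1.048, 0.342, 1.524, -0, 1.275, -0.146], TCP at [0.193, 0.488, 0.227] pointing down, gripper open.
Joint ranges: [-2.53, 2.53], [-0.77, 2.02], [0.04, 2.7], [-1, 4.14], [0.28, 2.66], [-3.11, 3.11]. Speed limits (rad/s): [2.57, 2.57, 3.14, 3.14, 3.14, 3.14].

INTERFACE

Orientations are given as a rotation vector (axis times angle).
In Python, from bench import r gives the robot as it stands.
- The arm moves only by the tool drive_tool, never from a script. Its argument "plan" is a list of rows, each a list of 7 numbers: the shift along the tool's x, y, z as a fraction of full scale, then the turn, a rotation vector about the tool's x, y, z as a fraction of full scale, then the finger opening in mm, from 0 to 91.8. In form: [[x, y, z, ax, ay, az, claw], ...]. A call has 1 to 12 rows; each row is the pose to reach, as a shift and turn from the pose commanded when the call began, along the tool's axes at that moment; what a row does not reach only later rows make up. Full scale, the value 1, is 0.4 m for a shift and pi/4 rad for a turn. A row lasts 1/10 s, in which the tool goes at most 50 mm and 8.59 degrees, less where a joint would pass 70% of its speed; a pose out of reach is approached as far as the arm can. A call with a number of a shift or a turn outside -1 to 1 is refused whole. A call with a gripper value outside its range is refused whole. The fingers move at their own pace and stop on an object; "force" is the grip in N (left out, the last holds). Time passes only in rows, so rows that repeat a pose let the fingers close. It gives the time, the measured TCP pose, the force, the opening and the grip force at its end, in the units of the state.
- r.get_state(): the state, without advancing time (a new reading comes with each control period).
- r.grab_frame(name): name is "scene" or "top" or "wrist"; returns (picture, depth): 384x512x3 uint8, red, green, blue; 384x512 float32, m along the optical axis (not along the pixel's ray), 0 where there is no reading.
- r.camera_model(name): a dict with "fx", "fy", "cx", "cy" (pixels), "dist_coeffs" ([k1, k2, p1, p2, k3] as OpenCV has them; the pictures are not rectified), "rvec" (rotation vector, rad) and "tvec" (3), from world to camera coordinates, as OpenCV has them; the wrist camera has in their place "T_tool_cam" (4x4, takes a point from camera to tool coordinates, whose origin is the TCP and whose axes are the flange's). Camera axes: x right, y down, z forward; pixel columns grow to the right and rows downward; lengths in m; the calibration is good to about 2 mm. A picture is of the moment at which its call begins: read the wrist's pose just before it. camera_model takes no time and is no camera call.
- r.finish_job(): hands the job in; it is judged then, once.
The state is a dict: "clock": time; "joints": joint angles; "joint_vel": joint speeds; "tau": joint torques, N m; "position": TCP position; "orientation": TCP orientation; "contact_force": force on the tool from outside, world axes, zero at the start; "torque": the same for the moment, N m; "width": finger opening in m; "finger_force": force on a finger pad.
Only numpy, scipy, OpenCV 4.12 (cv2) and the standard library are available. Lean on these libraries where they do the work, as an engineer would, in place of code of your own. Each camera call takes 0.05 s, during which the arm holds its last target. There are 200 camera calls.

## Working session

There is one attempt and no reset: what is moved stays moved. The work goes in short steps, Python scripts to look and compute and a tool call to move; the robot and the scene stay as the last step left them, time stands still between calls to the robot, and variables do not carry over. Pictures are saved under pics/ and viewed, at most 14 in all, crops included, and the job is handed in when it is done.

Besides the shell and the picture viewer there is one more tool, called after ">>>" by a JSON object that holds its "op" and its "data", one argument or row to a line. drive_tool: Moves the arm, as the interface text tells. Its arguments: {"type":"object","properties":{"plan":{"type":"array"},"force":{"type":"number"}},"required":["plan"]}

```bash
ls; mkdir -p pics; cat > h.py <<'E'
import numpy as np,cv2,json
from bench import r
from scipy.spatial.transform import Rotation as R
def save(n,f,crop=None,s=1.5):
    p,d=r.grab_frame(n); np.savez('pics/%s.npz'%f,p=p,d=d)
    if crop: p=p[crop[1]:crop[3],crop[0]:crop[2]]
    p=cv2.resize(p,None,fx=s,fy=s,interpolation=cv2.INTER_CUBIC); cv2.imwrite('pics/%s.png'%f,p[:,:,::-1]); return d
def cam(n,st=None):
    m=r.camera_model(n); K=np.array([[m['fx'],0,m['cx']],[0,m['fy'],m['cy']],[0,0,1]]); D=np.array(m['dist_coeffs'],float)
    if 'rvec' in m:
        Rc=R.from_rotvec(np.ravel(m['rvec'])).as_matrix(); t=np.ravel(m['tvec']); return K,D,Rc.T,-Rc.T@t
    T=np.array(m['T_tool_cam']); Rt=R.from_rotvec(st['orientation']).as_matrix()
    return K,D,Rt@T[:3,:3],Rt@T[:3,3]+np.array(st['position'])
def ray(c,uv):
    K,D,Rw,o=c; q=cv2.undistortPoints(np.array(uv,float).reshape(-1,1,2),K,D).reshape(-1,2)
    return np.c_[q,np.ones(len(q))]@Rw.T,o
def onz(c,uv,z):
    d,o=ray(c,uv); return o+d*((z-o[2])/d[:,2])[:,None]
def cloud(c,d):
    v,u=np.mgrid[0:d.shape[0],0:d.shape[1]]; dd,o=ray(c,np.c_[u.ravel(),v.ravel()])
    return (o+dd*d.ravel()[:,None]).reshape(*d.shape,3)
def fitbox(mask_pts):
    return cv2.minAreaRect((np.array(mask_pts)*1000).astype(np.float32))
E
python3 - <<'E'
from h import *
save('scene','s0');save('top','t0')
for n in('scene','top'):
    c=cam(n);print(n,c[3].round(3),c[0][0,0],c[1])
s=r.get_state();print(s['position'],s['orientation'],s['clock'],s['width']);print(r.camera_model('wrist'))
E
```

```text
pics
scene [1.117 0.479 1.02 ] 364.61834022135866 [-0.0087196  0.         0.         0.         0.       ]
top [ 0.493 -0.102  1.105] 380.4447990895064 [0.03065373 0.         0.         0.         0.        ]
[0.19299711 0.48785684 0.22611412] [-5.88369421e-01 -3.08555339e+00  2.02497595e-03] 0.1 0.09203899699312271
{'fx': 303.9220573569919, 'fy': 303.9220573569919, 'cx': 257.85495395261563, 'cy': 194.15050047092527, 'dist_coeffs': array([-0.06807703,  0.        ,  0.        ,  0.        ,  0.        ]), 'T_tool_cam': array([[ 5.45790739e-04, -9.62180014e-01, -2.72413883e-01,
         7.46284719e-02],
       [ 9.99999630e-01,  3.43949597e-04,  7.88686342e-04,
         1.76795762e-05],
       [-6.65161590e-04, -2.72414212e-01,  9.62179845e-01,
        -1.57556226e-01],
       [ 0.00000000e+00,  0.00000000e+00,  0.00000000e+00,
         1.00000000e+00]])}
```

View pics/t0.png

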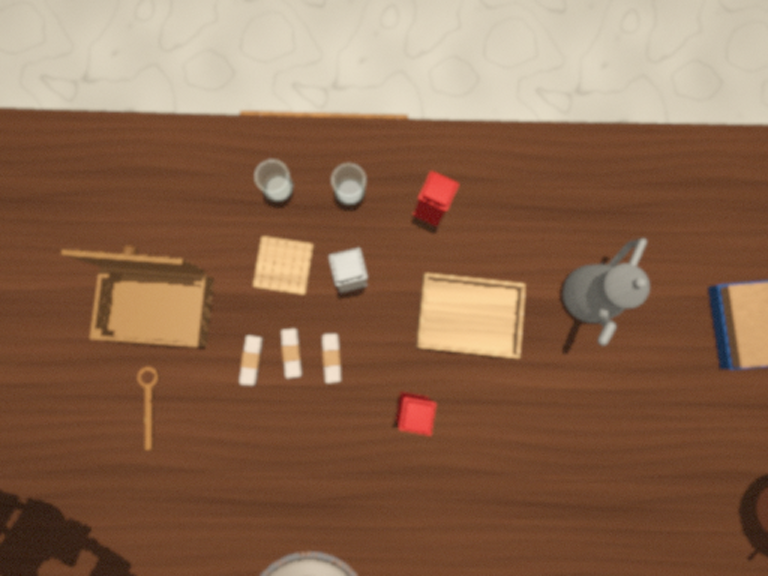

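View pics/s0.png

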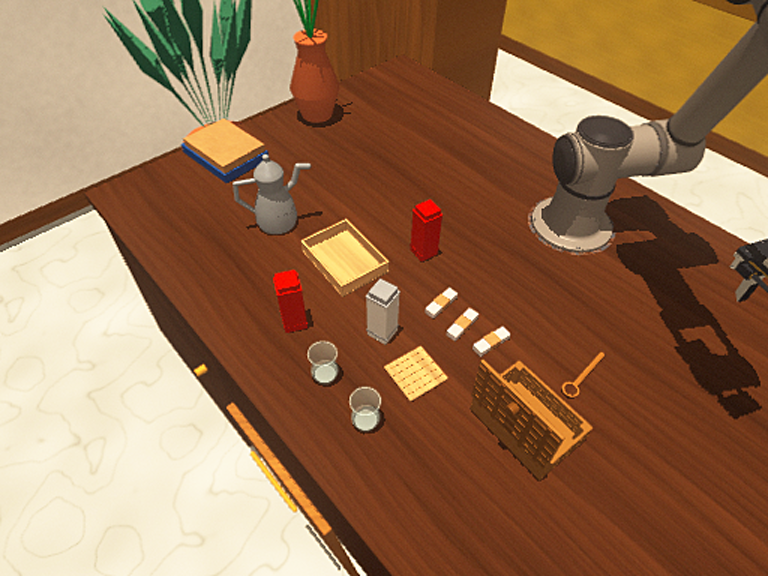

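The top view (768x576) shows one spoon (148,410) and three bars (250,360; 291,353; 331,358). It also shows the basket with its lid open (150,305), the coaster (284,265), the white caddy (348,268), the tray (472,316), the pot, two cups and two red look-alikes. The scene view agrees. Next I'll measure from both depth views.

```bash
cat > seg.py <<'E'
from h import *
def seg(P,zlo,zhi,xr=(.15,.8),yr=(-.35,.55),minn=25):
    m=(P[...,2]>zlo)&(P[...,2]<zhi)&(P[...,0]>xr[0])&(P[...,0]<xr[1])&(P[...,1]>yr[0])&(P[...,1]<yr[1])
    n,l,s,c=cv2.connectedComponentsWithStats(m.astype(np.uint8),connectivity=4)
    for i in range(1,n):
        if s[i,4]<minn: continue
        q=P[l==i]; b=fitbox(q[:,:2])
        print('z%.3f n%d ctr %.0f %.0f size %.0f %.0f ang %.1f px %.0f %.0f'%(np.median(q[:,2]),s[i,4],*b[0],*b[1],b[2],*c[i]))
E
python3 - <<'E'
from seg import *
for n,f in(('top','t0'),('scene','s0')):
    d=np.load('pics/%s.npz'%f)['d'];P=cloud(cam(n),d);print(n)
    t=P[(abs(P[...,2])<.02)&(P[...,0]>.2)&(P[...,0]<.7)&(abs(P[...,1])<.4)];print('table z',np.percentile(t[:,2],[5,50,95]))
    for lo,hi in((.005,.03),(.03,.07),(.12,.3)):
        print(lo,hi);seg(P,lo,hi,minn=20)
E
```

```text
top
table z [-0.00211658  0.00159373  0.00940361]
0.005 0.03
z0.007 n27 ctr 794 90 size 10 31 ang 0.4 px 181 125
z0.007 n39 ctr 793 -57 size 13 32 ang 1.0 px 232 127
z0.025 n20 ctr 771 71 size 6 34 ang 21.5 px 187 132
z0.021 n41 ctr 736 -209 size 53 4 ang 67.5 px 283 146
z0.011 n1181 ctr 643 65 size 102 101 ang 81.5 px 188 177
z0.008 n2101 ctr 558 306 size 166 118 ang 86.5 px 100 205
z0.018 n118 ctr 551 203 size 3 127 ang 86.6 px 138 208
z0.007 n1842 ctr 553 -280 size 147 128 ang 84.9 px 307 210
z0.021 n340 ctr 476 44 size 89 30 ang 9.8 px 193 235
z0.021 n329 ctr 467 -30 size 90 31 ang 4.8 px 220 239
z0.021 n356 ctr 462 122 size 35 89 ang 82.6 px 167 240
z0.011 n362 ctr 369 313 size 38 151 ang 88.0 px 98 268
0.03 0.07
z0.040 n77 ctr 780 74 size 19 50 ang 23.1 px 186 128
z0.041 n64 ctr 774 -62 size 19 50 ang 9.6 px 233 131
z0.050 n68 ctr 737 -208 size 53 3 ang 66.4 px 284 143
z0.059 n1045 ctr 557 297 size 192 130 ang 86.3 px 97 203
z0.040 n360 ctr 552 -277 size 158 140 ang 85.0 px 299 208
z0.051 n28 ctr 600 -70 size 1 49 ang 15.0 px 235 191
z0.054 n20 ctr 384 -160 size 3 28 ang 81.0 p
[... 1217 characters left out ...]
 size 37 70 ang 36.1 px 283 162
z0.050 n123 ctr 774 -196 size 13 52 ang 59.0 px 196 211
z0.050 n147 ctr 636 -47 size 37 69 ang 60.5 px 255 217
z0.057 n89 ctr 782 -71 size 17 42 ang 37.0 px 216 235
z0.042 n37 ctr 787 -37 size 28 7 ang 19.1 px 221 246
z0.051 n842 ctr 565 299 size 192 144 ang 86.9 px 361 276
z0.058 n86 ctr 783 72 size 15 43 ang 23.0 px 245 266
z0.039 n25 ctr 789 102 size 24 7 ang 21.9 px 250 278
0.12 0.3
z0.147 n251 ctr 380 -182 size 52 55 ang 80.7 px 285 142
z0.258 n173 ctr 184 430 size 27 51 ang 60.2 px 496 191
z0.150 n292 ctr 764 -216 size 54 53 ang 66.3 px 191 190
z0.150 n312 ctr 629 -62 size 55 53 ang 14.2 px 255 196
z0.168 n1171 ctr 639 294 size 190 28 ang 86.3 px 346 273
```

```bash
cat >> h.py <<'E'
def Rdown(psi): # tool down, tool x at yaw psi (deg)
    p=np.radians(psi);return np.array([[np.cos(p),np.sin(p),0],[np.sin(p),-np.cos(p),0],[0,0,-1.]])
def rel(pos,Rt,st=None):
    st=st or r.get_state(); R0=R.from_rotvec(st['orientation']).as_matrix()
    return np.r_[R0.T@(np.array(pos)-st['position'])/.4, R.from_matrix(R0.T@Rt).as_rotvec()/(np.pi/4)].round(3)
def show():
    s=r.get_state();print('t%.1f'%s['clock'],np.round(s['position'],4),'psi',(np.degrees(np.arctan2(*R.from_rotvec(s['orientation']).as_matrix()[1::-1,0]))).round(1),'z',R.from_rotvec(s['orientation']).as_matrix()[:,2].round(3),'q',np.round(s['joints'],3),'w',s['width'],'F',np.round(s['contact_force'],1));return s
def log():
    s=r.get_state();open('fk.jsonl','a').write(json.dumps([list(map(float,s[k])) for k in('joints','position','orientation')])+'\n')
E
python3 - <<'E'
from seg import *
show();log()
d=np.load('pics/t0.npz')['d'];P=cloud(cam('top'),d)
seg(P,.03,.06,yr=(-.45,-.1))
print(rel([.35,.25,.33],Rdown(130)),rel([.58,-.05,.30],Rdown(113.5)))
E
```

```text
t0.1 [0.193  0.4879 0.2261] psi 158.4 z [-0.001 -0.001 -1.   ] q [ 1.048  0.343  1.525 -0.     1.275 -0.146] w 0.09203899699312271 F [-0.2 -0.1 -0.2]
z0.046 n53 ctr 737 -208 size 53 3 ang 66.4 px 284 144
z0.040 n557 ctr 551 -295 size 193 140 ang 84.7 px 315 209
[-0.584 -0.409 -0.259 -0.002  0.     0.631] [-1.394 -0.895 -0.184 -0.002  0.     0.998]
```

>>> {"op": "drive_tool", "data": {
  "plan": [
    [-0.1,-0.07,-0.15,0,0,0.1,91.8],
    [-0.584,-0.409,-0.259,0,0,0.631,91.8],
    [-0.584,-0.409,-0.259,0,0,0.631,91.8],
    [-0.584,-0.409,-0.259,0,0,0.631,91.8],
    [-0.584,-0.409,-0.259,0,0,0.631,91.8],
    [-0.584,-0.409,-0.259,0,0,0.631,91.8],
    [-0.584,-0.409,-0.259,0,0,0.631,91.8],
    [-0.584,-0.409,-0.259,0,0,0.631,91.8],
    [-0.584,-0.409,-0.259,0,0,0.631,91.8]
  ]
}}

```text
clock: 1.0
position: [0.3496, 0.2507, 0.3298]
orientation: [-1.327, -2.846, 0.001]
contact_force: [-0.9, 0.1, 0.0]
width: 0.0921
finger_force: 0.0
```

```bash
python3 - <<'E'
from h import *
show();log()
# wrist cam should see caddy: where must TCP be for camera centred? 
print(rel([.60,-.03,.33],Rdown(104.5)))
E
```

```text
t1.0 [0.3496 0.2507 0.3298] psi 130.0 z [-0.001  0.    -1.   ] q [ 4.430e-01  9.800e-02  1.559e+00  1.000e-03  1.486e+00 -2.550e-01] w 0.09208029274841732 F [-0.9  0.1  0. ]
[-0.94   0.029 -0.001 -0.001 -0.001  0.567]
```

>>> {"op": "drive_tool", "data": {
  "plan": [
    [-0.3,0.01,0,0,0,0.2,91.8],
    [-0.94,0.029,0,0,0,0.567,91.8],
    [-0.94,0.029,0,0,0,0.567,91.8],
    [-0.94,0.029,0,0,0,0.567,91.8],
    [-0.94,0.029,0,0,0,0.567,91.8],
    [-0.94,0.029,0,0,0,0.567,91.8],
    [-0.94,0.029,0,0,0,0.567,91.8],
    [-0.94,0.029,0,0,0,0.567,91.8],
    [-0.94,0.029,0,0,0,0.567,91.8],
    [-0.94,0.029,0,0,0,0.567,91.8]
  ]
}}

```text
clock: 2.0
position: [0.6007, -0.0284, 0.329]
orientation: [-1.92, -2.484, 0.001]
contact_force: [-0.1, 0.8, 0.4]
width: 0.0918
finger_force: 0.0
```

```bash
python3 - <<'E'
from seg import *
s=show();log()
d=save('wrist','w1');P=cloud(cam('wrist',s),d)
for lo,hi in((.005,.03),(.03,.07),(.12,.3)):
    print(lo,hi);seg(P,lo,hi,minn=60)
E
```

```text
t2.0 [ 0.6007 -0.0284  0.329 ] psi 104.6 z [-0.002  0.001 -1.   ] q [-1.750e-01  4.410e-01  1.095e+00  1.000e-03  1.608e+00 -4.300e-01] w 0.0917968959921315 F [-0.1  0.8  0.4]
0.005 0.03
z0.016 n120 ctr 599 200 size 2 36 ang 87.3 px 301 3
z0.020 n1388 ctr 462 120 size 29 91 ang 83.6 px 192 35
z0.010 n4424 ctr 645 66 size 101 101 ang 82.0 px 302 104
z0.020 n1203 ctr 478 44 size 90 29 ang 7.4 px 191 90
z0.025 n201 ctr 783 79 size 30 60 ang 3.2 px 389 121
z0.019 n1140 ctr 469 -32 size 90 29 ang 5.0 px 176 139
z0.020 n101 ctr 619 -40 size 51 3 ang 13.9 px 268 168
z0.024 n172 ctr 778 -53 size 55 24 ang 67.8 px 360 199
z0.020 n316 ctr 392 -174 size 37 74 ang 37.1 px 113 209
z0.017 n459 ctr 563 -199 size 3 130 ang 84.4 px 209 249
z0.006 n108 ctr 527 -225 size 37 17 ang 12.0 px 188 256
z0.006 n1353 ctr 552 -305 size 138 90 ang 0.6 px 199 302
0.03 0.07
z0.042 n429 ctr 783 78 size 27 55 ang 6.8 px 396 123
z0.050 n196 ctr 619 -40 size 50 1 ang 15.3 px 269 172
z0.043 n355 ctr 780 -55 size 53 26 ang 71.3 px 365 204
z0.051 n595 ctr 392 -173 size 36 71 ang 36.4 px 104 214
z0.059 n72 ctr 788 -81 size 5 24 ang 84.3 px 371 228
z0.038 n257 ctr 551 -200 size 7 88 ang 85.2 px 200 252
z0.039 n144 ctr 621 -285 size 80 7 ang 85.3 px 233 305
z0.057 n182 ctr 735 -214 size 39 3 ang 67.3 px 308 294
z0.060 n65 ctr 777 -197 size 2 35 ang 66.2 px 339 291
0.12 0.3
z0.153 n1994 ctr 626 -64 size 53 53 ang 14.7 px 271 206
z0.132 n341 ctr 377 -159 size 8 46 ang 88.2 px 63 226
z0.128 n172 ctr 754 -193 size 39 19 ang 15.2 px 333 311
```

View pics/w1.png

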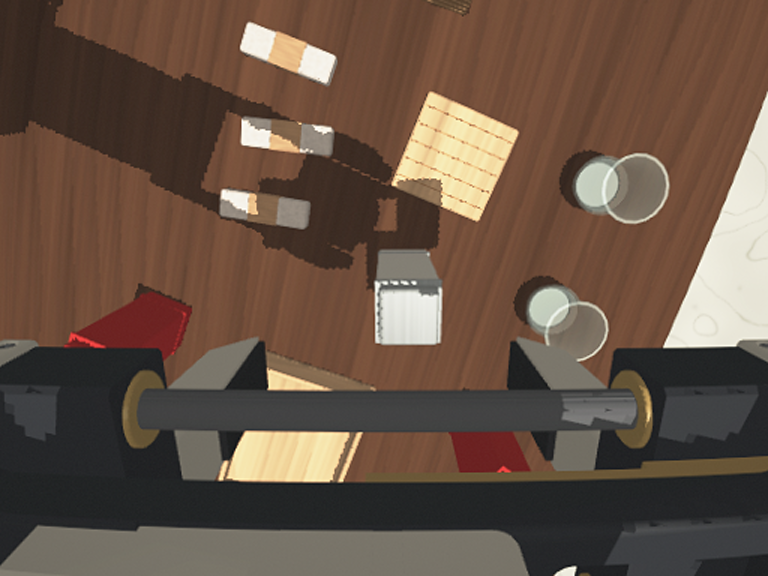

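The wrist view shows the caddy lid at (408,315) between the open fingers, with the coaster at (457,157) and the bars at (288,53), (287,137) and (264,208). Depth agrees across the views. I'll descend on the caddy in two stages and fit the kinematics for the flip.

```bash
cat > fk.py <<'E'
from h import *
from scipy.optimize import least_squares
def fk(q,p):
    d1,L2,L3,L,lat,a3=p
    z=R.from_euler('Z',q[0]);n=[0,1,0]
    A=z*R.from_rotvec(np.array(n)*q[1]);B=A*R.from_rotvec(np.array(n)*q[2]);C=B*R.from_euler('z',q[3])*R.from_rotvec(np.array(n)*q[4])
    T=C*R.from_euler('z',q[5])*R.from_euler('z',90,degrees=True)  # fix below by data
    pos=np.array([0,0,d1])+z.apply([0,lat,0])+A.apply([a3,0,L2])+B.apply([0,0,L3])+C.apply([0,0,L])
    return pos,T.as_matrix()
D=[json.loads(l) for l in open('fk.jsonl')]
def res(p): return np.r_[np.concatenate([fk(q,p)[0]-np.array(x) for q,x,o in D]),(np.array(p)-[.3,.4,.4,.3,.0765,0])*1e-4]
p=least_squares(res,[.3,.4,.4,.3,.0765,0]).x
if __name__=='__main__':
    print(p.round(4),abs(res(p)).max())
    for q,x,o in D: print((fk(q,p)[0]-x).round(4),np.degrees(R.from_matrix(fk(q,p)[1].T@R.from_rotvec(o).as_matrix()).magnitude()))
E
python3 fk.py; python3 -c "
from h import *
print(rel([.626,-.064,.18],Rdown(104.7)),rel([.626,-.064,.098],Rdown(104.7)))"
```

```text
[-7.7134e+00  4.8110e-01  3.6970e-01 -7.5947e+00  8.0400e-02 -1.6000e-03] 0.006379012169420939
[-0.001   0.0064  0.0007] 5.953512269223534e-15
[-0.0004 -0.0021 -0.0012] 2.3318221361984825e-14
[-0.0038 -0.0018  0.0005] 3.137275326225856e-14
[-0.104  0.04   0.374 -0.002 -0.002 -0.001] [-0.104  0.04   0.579 -0.002 -0.002 -0.001]
```

>>> {"op": "drive_tool", "data": {
  "plan": [
    [-0.104,0.04,0.2,0,0,0,91.8],
    [-0.104,0.04,0.374,0,0,0,91.8],
    [-0.104,0.04,0.374,0,0,0,91.8],
    [-0.104,0.04,0.374,0,0,0,91.8],
    [-0.104,0.04,0.45,0,0,0,91.8],
    [-0.104,0.04,0.52,0,0,0,91.8],
    [-0.104,0.04,0.577,0,0,0,91.8],
    [-0.104,0.04,0.577,0,0,0,91.8]
  ]
}}

```text
clock: 2.85
position: [0.6255, -0.0647, 0.0989]
orientation: [-1.919, -2.483, 0.002]
contact_force: [-0.3, 0.3, 0.0]
width: 0.0921
finger_force: 0.0
```

>>> {"op": "drive_tool", "data": {
  "plan": [
    [0,0,0,0,0,0,40],
    [0,0,0,0,0,0,40],
    [0,0,0,0,0,0,40],
    [0,0,0,0,0,0,40],
    [0,0,0,0,0,0,40],
    [0,0,0,0,0,0,40],
    [0,0,0,0,0,0,40],
    [0,0,0,0,0,0,40]
  ],
  "force": 45
}}

```text
clock: 3.65
position: [0.6269, -0.0667, 0.0999]
orientation: [1.923, 2.484, 0.0]
contact_force: [0.7, 0.5, 3.6]
width: 0.0515
finger_force: 45.0
```

```bash
python3 -c "
from h import *
show();log()"; python3 fk.py
```

```text
t3.6 [ 0.6269 -0.0667  0.0999] psi 104.5 z [ 0.001 -0.    -1.   ] q [-0.228  0.647  1.379  0.     1.115 -0.481] w 0.051466880113664716 F [0.7 0.5 3.6]
[-5.2081e+00  4.9220e-01  3.7230e-01 -5.0784e+00  7.8600e-02 -3.1000e-03] 0.006641522597064742
[ 0.0013  0.0066 -0.0001] 5.953512269223534e-15
[-0.0009 -0.0023 -0.0013] 2.3318221361984825e-14
[-0.0042 -0.0015  0.0003] 3.137275326225856e-14
[0.0003 0.0017 0.0011] 1.925367384398189e-14
```

>>> {"op": "drive_tool", "data": {
  "plan": [
    [0,0,-0.1,0,0,0,40],
    [0,0,-0.25,0,0,0,40],
    [0,0,-0.4,0,0,0,40],
    [0,0,-0.5,0,0,0,40],
    [0,0,-0.5,0,0,0,40],
    [0,0,-0.5,0,0,0,40],
    [0,0,-0.5,0,0,0,40]
  ]
}}

```text
clock: 4.35
position: [0.6258, -0.0665, 0.2966]
orientation: [-1.921, -2.48, 0.003]
contact_force: [0.2, -0.2, -3.7]
width: 0.052
finger_force: 45.0
```

```bash
python3 -c "
from h import *
s=show();log()
q=s['joints'][0];n=np.array([-np.sin(q),np.cos(q),0])
R0=R.from_rotvec(s['orientation']).as_matrix()
print(rel(np.array(s['position'])+[.03,0,.1],(R.from_rotvec(-n*np.radians(30))).as_matrix()@R0))"
```

```text
t4.3 [ 0.6258 -0.0665  0.2966] psi 104.5 z [-0.005  0.001 -1.   ] q [-0.228  0.51   1.07   0.     1.566 -0.481] w 0.05198816179600736 F [ 0.2 -0.2 -3.7]
[-0.018  0.072 -0.25  -0.591 -0.308 -0.   ]
```

>>> {"op": "drive_tool", "data": {
  "plan": [
    [0,0.02,-0.06,-0.15,-0.08,0,40],
    [0,0.04,-0.12,-0.3,-0.155,0,40],
    [-0.01,0.06,-0.2,-0.45,-0.23,0,40],
    [-0.018,0.072,-0.25,-0.591,-0.308,0,40],
    [-0.018,0.072,-0.25,-0.591,-0.308,0,40],
    [-0.018,0.072,-0.25,-0.591,-0.308,0,40]
  ]
}}

```text
clock: 4.95
position: [0.6551, -0.0661, 0.3962]
orientation: [1.628, 2.102, 0.293]
contact_force: [0.1, -0.3, -4.1]
width: 0.0517
finger_force: 45.0
```

```bash
python3 -c "
from h import *
show();log()"; python3 fk.py
```

```text
t5.0 [ 0.6551 -0.0661  0.3962] psi 101.4 z [ 0.48  -0.111 -0.87 ] q [-0.214  0.234  1.326 -0.008  1.067 -0.465] w 0.05170798725845415 F [ 0.1 -0.3 -4.1]
[0.2032 0.4881 0.3782 0.3271 0.0764 0.0012] 0.009418861711829263
[ 0.0037  0.0064 -0.0013] 5.953512269223534e-15
[ 0.0019  0.0009 -0.0004] 2.3318221361984825e-14
[-0.0094  0.0017  0.0008] 3.137275326225856e-14
[ 0.0091 -0.0021 -0.0016] 1.925367384398189e-14
[-0.0085  0.002   0.0014] 5.894667310327761e-14
[-0.0004  0.      0.0011] 2.724258281861215e-14
```

```bash
cat > flip.py <<'E'
from fk import *
q0=np.array(r.get_state()['joints']);q0[3]=0;q1=q0.copy();q1[1]=-.55;q1[2]=.24;q1[4]=.31
T=[fk(q0+(q1-q0)*s,p) for s in np.linspace(0,1,6)]
for a,b in zip(T,T[1:]):
    print(b[0].round(3),np.r_[a[1].T@(b[0]-a[0])/.4,R.from_matrix(a[1].T@b[1]).as_rotvec()/(np.pi/4)].round(3))
E
python3 flip.py
```

```text
[ 0.673 -0.068  0.666] [-0.166  0.331 -0.564 -0.598 -0.3    0.   ]
[ 0.567 -0.045  0.948] [-0.212  0.422 -0.589 -0.598 -0.3    0.   ]
[0.34  0.004 1.183] [-0.262  0.522 -0.585 -0.598 -0.3   -0.   ]
[0.018 0.074 1.315] [-0.311  0.621 -0.549 -0.598 -0.3   -0.   ]
[-0.345  0.153  1.307] [-0.356  0.71  -0.483 -0.598 -0.3    0.   ]
```

>>> {"op": "drive_tool", "data": {
  "plan": [
    [-0.028,0.055,-0.094,-0.1,-0.05,0,40],
    [-0.056,0.11,-0.19,-0.2,-0.1,0,40],
    [-0.083,0.165,-0.28,-0.3,-0.15,0,40],
    [-0.11,0.22,-0.375,-0.4,-0.2,0,40],
    [-0.138,0.276,-0.47,-0.5,-0.25,0,40],
    [-0.166,0.331,-0.564,-0.598,-0.3,0,40],
    [-0.166,0.331,-0.564,-0.598,-0.3,0,40],
    [-0.166,0.331,-0.564,-0.598,-0.3,0,40]
  ]
}}

```text
clock: 5.75
position: [0.6728, -0.068, 0.6649]
orientation: [1.312, 1.698, 0.523]
contact_force: [1.3, -0.1, -4.2]
width: 0.0518
finger_force: 45.0
```

>>> {"op": "drive_tool", "data": {
  "plan": [
    [-0.035,0.07,-0.098,-0.1,-0.05,0,40],
    [-0.07,0.14,-0.196,-0.2,-0.1,0,40],
    [-0.106,0.211,-0.295,-0.3,-0.15,0,40],
    [-0.14,0.28,-0.393,-0.4,-0.2,0,40],
    [-0.177,0.352,-0.49,-0.5,-0.25,0,40],
    [-0.212,0.422,-0.589,-0.598,-0.3,0,40],
    [-0.212,0.422,-0.589,-0.598,-0.3,0,40],
    [-0.212,0.422,-0.589,-0.598,-0.3,0,40]
  ]
}}

```text
clock: 6.55
position: [0.5669, -0.0428, 0.9464]
orientation: [0.987, 1.282, 0.689]
contact_force: [-0.3, -0.3, -4.0]
width: 0.0517
finger_force: 45.0
```

```bash
python3 -c "
from h import *
show();log()"; python3 - <<'E'
import re
s=open('flip.py').read().replace('linspace(0,1,6)','linspace(0,1,4)')
open('flip.py','w').write(s)
E
python3 flip.py; python3 fk.py
```

```text
t6.5 [ 0.5669 -0.0428  0.9464] psi 77.9 z [ 0.977 -0.212 -0.004] q [-0.205 -0.129  0.956 -0.013  0.749 -0.463] w 0.05166994575184093 F [-0.3 -0.3 -4. ]
[0.344 0.007 1.189] [-0.267  0.535 -0.561 -0.598 -0.299  0.   ]
[0.028 0.072 1.327] [-0.313  0.627 -0.527 -0.598 -0.299 -0.   ]
[-0.332  0.147  1.326] [-0.355  0.71  -0.463 -0.598 -0.299  0.   ]
[0.2199 0.4825 0.3698 0.3364 0.0764 0.0121] 0.01044455071882755
[ 0.0038  0.0066 -0.0004] 5.953512269223534e-15
[0.0035 0.0017 0.001 ] 2.3318221361984825e-14
[-0.0104  0.0019 -0.0018] 3.137275326225856e-14
[ 0.0069 -0.0015 -0.0015] 1.925367384398189e-14
[-0.0102  0.0024 -0.0014] 5.894667310327761e-14
[ 0.0049 -0.0011  0.0015] 2.724258281861215e-14
[-0.0052  0.001   0.0026] 2.938976759469361e-14
```

>>> {"op": "drive_tool", "data": {
  "plan": [
    [-0.038,0.076,-0.08,-0.085,-0.043,0,40],
    [-0.076,0.152,-0.16,-0.17,-0.085,0,40],
    [-0.114,0.228,-0.24,-0.256,-0.128,0,40],
    [-0.152,0.304,-0.32,-0.342,-0.17,0,40],
    [-0.19,0.38,-0.4,-0.427,-0.213,0,40],
    [-0.229,0.457,-0.48,-0.512,-0.256,0,40],
    [-0.267,0.535,-0.561,-0.598,-0.299,0,40],
    [-0.267,0.535,-0.561,-0.598,-0.299,0,40],
    [-0.267,0.535,-0.561,-0.598,-0.299,0,40]
  ]
}}

```text
clock: 7.45
position: [0.3463, 0.0077, 1.1876]
orientation: [0.654, 0.856, 0.804]
contact_force: [0.3, -0.7, -3.7]
width: 0.0517
finger_force: 45.0
```

>>> {"op": "drive_tool", "data": {
  "plan": [
    [-0.039,0.078,-0.066,-0.075,-0.037,0,40],
    [-0.078,0.156,-0.132,-0.15,-0.075,0,40],
    [-0.117,0.234,-0.198,-0.224,-0.112,0,40],
    [-0.156,0.313,-0.263,-0.3,-0.15,0,40],
    [-0.195,0.39,-0.33,-0.374,-0.187,0,40],
    [-0.235,0.47,-0.395,-0.448,-0.224,0,40],
    [-0.274,0.548,-0.461,-0.523,-0.262,0,40],
    [-0.313,0.627,-0.527,-0.598,-0.299,0,40],
    [-0.313,0.627,-0.527,-0.598,-0.299,0,40]
  ]
}}

```text
clock: 8.35
position: [0.0201, 0.0801, 1.3264]
orientation: [0.312, 0.416, 0.871]
contact_force: [-2.7, 1.1, -2.6]
width: 0.0518
finger_force: 45.0
```

```bash
python3 -c "
from h import *
show();log()"; sed -i 's/linspace(0,1,4)/linspace(0,1,2)/' flip.py
python3 flip.py
```

```text
t8.3 [0.0201 0.0801 1.3264] psi 54.0 z [ 0.473 -0.095  0.876] q [-0.237 -0.473  0.557  0.047  0.419 -0.491] w 0.05182257598263954 F [-2.7  1.1 -2.6]
[-0.314  0.155  1.332] [-0.354  0.662 -0.386 -0.565 -0.302  0.   ]
```

```bash
sed -i 's/q1\[1\]=-.55;q1\[2\]=.24;q1\[4\]=.31/q1[1]=-.66;q1[2]=.32;q1[4]=.34/' flip.py
python3 flip.py
```

```text
[-0.368  0.168  1.301] [-0.392  0.734 -0.521 -0.565 -0.302  0.   ]
```

>>> {"op": "drive_tool", "data": {
  "plan": [
    [-0.049,0.09,-0.06,-0.07,-0.037,0,40],
    [-0.098,0.18,-0.12,-0.14,-0.075,0,40],
    [-0.147,0.275,-0.185,-0.212,-0.113,0,40],
    [-0.196,0.367,-0.25,-0.282,-0.151,0,40],
    [-0.245,0.459,-0.315,-0.353,-0.189,0,40],
    [-0.294,0.55,-0.38,-0.424,-0.226,0,40],
    [-0.343,0.64,-0.45,-0.494,-0.264,0,40],
    [-0.392,0.734,-0.521,-0.565,-0.302,0,40],
    [-0.392,0.734,-0.521,-0.565,-0.302,0,40],
    [-0.392,0.734,-0.521,-0.565,-0.302,0,40]
  ]
}}

```text
clock: 9.35
position: [-0.3598, 0.1531, 1.3067]
orientation: [0.009, 0.005, 0.89]
contact_force: [0.1, -0.3, -3.8]
width: 0.0518
finger_force: 45.0
```

```bash
python3 -c "
from h import *
show();log()"
```

```text
t9.3 [-0.3598  0.1531  1.3067] psi 51.0 z [ 0.008 -0.006  1.   ] q [-0.209 -0.697  0.412 -0.015  0.293 -0.458] w 0.05183610669100885 F [ 0.1 -0.3 -3.8]
```

>>> {"op": "drive_tool", "data": {
  "plan": [
    [0,0,0,0,0,0,40],
    [0,0,0,0,0,0,40],
    [0,0,0,0,0,0,40],
    [0,0,0,0,0,0,40],
    [0,0,0,0,0,0,40],
    [0,0,0,0,0,0,40],
    [0,0,0,0,0,0,40],
    [0,0,0,0,0,0,40],
    [0,0,0,0,0,0,40],
    [0,0,0,0,0,0,40],
    [0,0,0,0,0,0,40],
    [0,0,0,0,0,0,40]
  ]
}}

```text
clock: 10.55
position: [-0.3557, 0.1522, 1.3076]
orientation: [0.012, 0.009, 0.89]
contact_force: [-0.5, -0.6, -3.8]
width: 0.0515
finger_force: 45.0
```

```bash
python3 -c "
from h import *
s=show()
W=[([.0201,.0801,1.3264],[.312,.416,.871]),([.3463,.0077,1.1876],[.654,.856,.804]),([.5669,-.0428,.9464],[.987,1.282,.689]),([.6728,-.068,.6649],[1.312,1.698,.523]),([.6551,-.0661,.3962],[1.628,2.102,.293])]
st=s
for a,o in W:
    print(rel(a,R.from_rotvec(o).as_matrix(),st)); st=dict(position=np.array(a),orientation=o)
"
```

```text
t10.6 [-0.3557  0.1522  1.3076] psi 51.0 z [ 0.013 -0.007  1.   ] q [-0.209 -0.694  0.415 -0.015  0.294 -0.458] w 0.05152534048825429 F [-0.5 -0.6 -3.8]
[ 0.451 -0.843  0.06   0.549  0.294 -0.001]
[ 0.402 -0.804  0.099  0.616  0.309  0.001]
[ 0.359 -0.721  0.186  0.604  0.301 -0.   ]
[ 0.315 -0.628  0.275  0.599  0.301  0.001]
[ 0.27  -0.538  0.302  0.598  0.3   -0.   ]
```

>>> {"op": "drive_tool", "data": {
  "plan": [
    [0.05,-0.094,0.0,0.061,0.033,0,40],
    [0.1,-0.187,0.0,0.122,0.065,0,40],
    [0.15,-0.28,0.0,0.183,0.098,0,40],
    [0.2,-0.375,0.0,0.244,0.13,0,40],
    [0.25,-0.468,0.005,0.305,0.163,0,40],
    [0.3,-0.56,0.015,0.366,0.196,0,40],
    [0.35,-0.656,0.03,0.427,0.228,0,40],
    [0.4,-0.75,0.045,0.488,0.26,0,40],
    [0.451,-0.843,0.06,0.549,0.294,0,40],
    [0.451,-0.843,0.06,0.549,0.294,0,40],
    [0.451,-0.843,0.06,0.549,0.294,0,40]
  ]
}}

```text
clock: 11.65
position: [0.0264, 0.0784, 1.3258]
orientation: [0.316, 0.422, 0.871]
contact_force: [0.1, -0.3, -3.0]
width: 0.052
finger_force: 45.0
```

>>> {"op": "drive_tool", "data": {
  "plan": [
    [0.045,-0.09,0.01,0.069,0.034,0,40],
    [0.09,-0.179,0.02,0.137,0.069,0,40],
    [0.134,-0.268,0.03,0.205,0.103,0,40],
    [0.179,-0.357,0.04,0.274,0.137,0,40],
    [0.223,-0.447,0.055,0.342,0.172,0,40],
    [0.268,-0.536,0.066,0.41,0.206,0,40],
    [0.313,-0.625,0.077,0.479,0.24,0,40],
    [0.357,-0.715,0.088,0.548,0.275,0,40],
    [0.402,-0.804,0.099,0.616,0.309,0,40],
    [0.402,-0.804,0.099,0.616,0.309,0,40]
  ]
}}

```text
clock: 12.65
position: [0.3089, 0.011, 1.2004]
orientation: [0.654, 0.811, 0.816]
contact_force: [-1.6, 0.8, -4.0]
width: 0.0522
finger_force: 45.0
```

>>> {"op": "drive_tool", "data": {
  "plan": [
    [0.045,-0.09,0.023,0.075,0.038,0,40],
    [0.09,-0.18,0.046,0.151,0.075,0,40],
    [0.135,-0.27,0.07,0.226,0.113,0,40],
    [0.18,-0.36,0.093,0.302,0.15,0,40],
    [0.224,-0.45,0.116,0.378,0.188,0,40],
    [0.27,-0.54,0.14,0.453,0.226,0,40],
    [0.314,-0.63,0.163,0.528,0.263,0,40],
    [0.359,-0.721,0.186,0.604,0.301,0,40],
    [0.359,-0.721,0.186,0.604,0.301,0,40]
  ]
}}

```text
clock: 13.55
position: [0.5179, -0.0198, 0.9779]
orientation: [0.991, 1.234, 0.707]
contact_force: [0.7, -1.3, -1.5]
width: 0.0518
finger_force: 45.0
```

>>> {"op": "drive_tool", "data": {
  "plan": [
    [0.045,-0.09,0.04,0.086,0.043,0,40],
    [0.09,-0.18,0.079,0.171,0.086,0,40],
    [0.135,-0.27,0.118,0.257,0.129,0,40],
    [0.18,-0.36,0.157,0.342,0.172,0,40],
    [0.225,-0.45,0.196,0.428,0.215,0,40],
    [0.27,-0.54,0.236,0.513,0.258,0,40],
    [0.315,-0.628,0.275,0.599,0.301,0,40],
    [0.315,-0.628,0.275,0.599,0.301,0,40]
  ]
}}

```text
clock: 14.35
position: [0.5493, 0.0362, 0.8078]
orientation: [1.331, 1.655, 0.527]
contact_force: [0.0, -0.3, -2.3]
width: 0.0521
finger_force: 45.0
```

```bash
python3 -c "
from h import *
s=show();R1=Rdown(90)
W=[([.66,0.0,.40],R.from_rotvec([1.628,2.102,.293]).as_matrix()),([.645,.066,.25],Rdown(82))]
st=s
for a,o in W:
    print(rel(a,o,st)); st=dict(position=np.array(a),orientation=R.from_matrix(o).as_rotvec())
"
```

```text
t14.3 [0.5493 0.0362 0.8078] psi 89.7 z [ 0.848 -0.209 -0.487] q [-2.53  -0.771  0.82   2.268  2.112 -0.5  ] w 0.05214595169059641 F [ 0.  -0.3 -2.3]
[ 0.311 -0.681  0.751  0.615  0.326 -0.041]
[ 0.25  -0.15   0.29   0.633  0.185  0.489]
```

```bash
cat > rec.py <<'E'
from fk import *
def segs(qs,st=None):
    st=st or r.get_state()
    a=(np.array(st['position']),R.from_rotvec(st['orientation']).as_matrix())
    for q in qs:
        b=fk(q,p)
        print('  pos',b[0].round(3),'z',b[1][:,2].round(2),np.r_[a[1].T@(b[0]-a[0])/.4,R.from_matrix(a[1].T@b[1]).as_rotvec()/(np.pi/4)].round(3).tolist());a=b
E
python3 - <<'E'
from rec import *
log();s=show()
q=np.array(s['joints']);print('fk err',fk(q,p)[0]-s['position'],np.degrees(R.from_matrix(fk(q,p)[1].T@R.from_rotvec(s['orientation']).as_matrix()).magnitude()))
qa=np.array([-2.45,-.66,.72,2.2,1.45,-.5]);qb=np.array([-2.45,-.6,.6,1.0,.8,-.5]);qc=np.array([-2.45,-.5,.58,0,.45,-.5])
segs([q,(q+qa)/2,qa,(qa+qb)/2,qb,(qb+qc)/2,qc])
E
```

```text
t14.3 [0.5493 0.0362 0.8078] psi 89.7 z [ 0.848 -0.209 -0.487] q [-2.53  -0.771  0.82   2.268  2.112 -0.5  ] w 0.05214595169059641 F [ 0.  -0.3 -2.3]
fk err [ 0.02686684  0.00080261 -0.02186988] 1.1996818291538303e-14
  pos [0.576 0.037 0.786] z [ 0.85 -0.21 -0.49] [0.023, -0.007, 0.083, 0.0, -0.0, 0.0]
  pos [0.59  0.024 0.909] z [ 0.95 -0.24 -0.18] [-0.149, 0.249, -0.114, -0.377, -0.194, 0.004]
  pos [0.568 0.016 1.037] z [ 0.96 -0.25  0.16] [-0.164, 0.262, -0.104, -0.375, -0.196, 0.007]
  pos [ 0.441 -0.132  1.14 ] z [ 0.59 -0.69  0.43] [-0.521, 0.066, -0.17, 0.007, -0.824, -0.25]
  pos [ 0.27  -0.142  1.238] z [ 0.09 -0.71  0.7 ] [-0.454, 0.144, -0.128, -0.07, -0.731, -0.469]
  pos [ 0.132 -0.114  1.281] z [-0.24 -0.56  0.79] [-0.369, -0.024, -0.004, 0.054, -0.475, -0.459]
  pos [ 0.054 -0.054  1.316] z [-0.39 -0.32  0.86] [-0.258, -0.017, 0.032, 0.014, -0.376, -0.541]
```

```bash
python3 - <<'E'
s=open('fk.py').read()
s=s.replace("d1,L2,L3,L,lat,a3=p","d1,L2,L3,L,lat,a3,a4,a5,a1,b5=p").replace("z.apply([0,lat,0])+A.apply([a3,0,L2])+B.apply([0,0,L3])+C.apply([0,0,L])","z.apply([a1,lat,0])+A.apply([a3,0,L2])+B.apply([a4,0,L3])+(C.apply([a5,b5,L]))")
s=s.replace("[.3,.4,.4,.3,.0765,0]","[.3,.45,.4,.3,.0765,0,0,0,0,0]")
open('fk.py','w').write(s)
E
python3 fk.py | cut -c1-140
```

```text
[ 0.2229  0.5062  0.3796  0.3181  0.0764  0.      0.0465  0.     -0.
 -0.    ] 7.709999748557915e-06
[ 0.  0. -0.] 5.953512269223534e-15
[ 0.  0. -0.] 2.3318221361984825e-14
[-0.  0.  0.] 3.137275326225856e-14
[-0.  0. -0.] 1.925367384398189e-14
[-0.  0.  0.] 5.894667310327761e-14
[ 0. -0. -0.] 2.724258281861215e-14
[ 0. -0.  0.] 2.938976759469361e-14
[0. 0. 0.] 2.300516554250365e-14
[-0. -0.  0.] 5.374915954060822e-15
[ 0. -0.  0.] 1.1996818291538303e-14
```

```bash
python3 - <<'E'
from rec import *
s=show();q=np.array(s['joints'])
qa=np.array([-2.47,-.68,.74,2.2,1.45,-.5]);qb=np.array([-2.47,-.6,.6,1.0,.8,-.5]);qc=np.array([-2.47,-.5,.58,0,.45,-.5])
segs([(q+qa)/2,qa,(qa+qb)/2,qb,(qb+qc)/2,qc])
E
```

```text
t14.3 [0.5493 0.0362 0.8078] psi 89.7 z [ 0.848 -0.209 -0.487] q [-2.53  -0.771  0.82   2.268  2.112 -0.5  ] w 0.05214595169059641 F [ 0.  -0.3 -2.3]
  pos [0.564 0.02  0.922] z [ 0.95 -0.25 -0.18] [-0.148, 0.23, -0.1, -0.371, -0.205, 0.008]
  pos [0.545 0.009 1.042] z [ 0.95 -0.27  0.16] [-0.16, 0.242, -0.091, -0.37, -0.207, 0.007]
  pos [ 0.421 -0.13   1.144] z [ 0.57 -0.7   0.43] [-0.501, 0.073, -0.161, 0.007, -0.824, -0.25]
  pos [ 0.258 -0.138  1.242] z [ 0.07 -0.71  0.7 ] [-0.439, 0.142, -0.113, -0.07, -0.731, -0.469]
  pos [ 0.126 -0.111  1.283] z [-0.25 -0.56  0.79] [-0.35, -0.028, 0.001, 0.054, -0.475, -0.459]
  pos [ 0.052 -0.057  1.316] z [-0.4  -0.31  0.86] [-0.242, -0.023, 0.036, 0.014, -0.376, -0.541]
```

>>> {"op": "drive_tool", "data": {
  "plan": [
    [0,0,-0.1,-0.05,-0.025,0,40],
    [0,0,-0.1,-0.1,-0.05,0,40],
    [0,0,-0.1,-0.1,-0.05,0,40]
  ]
}}

```text
clock: 14.65
position: [0.5137, 0.0438, 0.829]
orientation: [1.274, 1.58, 0.565]
contact_force: [-0.1, -0.1, -3.8]
width: 0.0521
finger_force: 45.0
```

```bash
python3 - <<'E'
from rec import *
show()
E
```

```text
t14.7 [0.5137 0.0438 0.829 ] psi 87.4 z [ 0.89  -0.216 -0.402] q [-2.385 -0.762  0.917  2.082  2.065 -0.599] w 0.05208697350090853 F [-0.1 -0.1 -3.8]
```

```bash
python3 - <<'E'
from rec import *
q=np.array(r.get_state()['joints'])
qa=np.array([-2.45,-.66,.8,2.0,1.45,-.55]);qb=np.array([-2.47,-.58,.6,1.0,.85,-.5]);qc=np.array([-2.47,-.5,.58,0,.45,-.5])
segs([(q+qa)/2,qa,(qa+qb)/2,qb,(qb+qc)/2,qc])
E
```

```text
pos [ 0.518 -0.016  0.937] z [ 0.93 -0.35 -0.12] [-0.245, 0.178, -0.067, -0.276, -0.293, 0.051]
  pos [ 0.491 -0.066  1.048] z [ 0.88 -0.45  0.18] [-0.243, 0.187, -0.053, -0.282, -0.288, 0.023]
  pos [ 0.375 -0.167  1.137] z [ 0.5  -0.77  0.4 ] [-0.424, 0.078, -0.101, 0.001, -0.706, -0.217]
  pos [ 0.243 -0.161  1.232] z [ 0.07 -0.76  0.65] [-0.369, 0.152, -0.08, -0.098, -0.638, -0.383]
  pos [ 0.116 -0.124  1.278] z [-0.27 -0.58  0.77] [-0.352, 0.005, -0.017, 0.024, -0.504, -0.448]
  pos [ 0.052 -0.057  1.316] z [-0.4  -0.31  0.86] [-0.249, 0.018, 0.018, -0.022, -0.401, -0.538]
```

>>> {"op": "drive_tool", "data": {
  "plan": [
    [-0.082,0.06,-0.022,-0.092,-0.098,0.017,40],
    [-0.163,0.119,-0.045,-0.184,-0.195,0.034,40],
    [-0.245,0.178,-0.067,-0.276,-0.293,0.051,40],
    [-0.245,0.178,-0.067,-0.276,-0.293,0.051,40],
    [-0.245,0.178,-0.067,-0.276,-0.293,0.051,40]
  ]
}}

```text
clock: 15.15
position: [0.5191, -0.0163, 0.9364]
orientation: [1.167, 1.273, 0.571]
contact_force: [-0.2, -0.1, -4.1]
width: 0.0517
finger_force: 45.0
```

>>> {"op": "drive_tool", "data": {
  "plan": [
    [-0.081,0.062,-0.018,-0.094,-0.096,0.008,40],
    [-0.162,0.125,-0.035,-0.188,-0.192,0.015,40],
    [-0.243,0.187,-0.053,-0.282,-0.288,0.023,40],
    [-0.243,0.187,-0.053,-0.282,-0.288,0.023,40],
    [-0.243,0.187,-0.053,-0.282,-0.288,0.023,40]
  ]
}}

```text
clock: 15.65
position: [0.4928, -0.0649, 1.0467]
orientation: [1.028, 0.983, 0.562]
contact_force: [0.4, 0.9, -3.7]
width: 0.0515
finger_force: 45.0
```

>>> {"op": "drive_tool", "data": {
  "plan": [
    [-0.106,0.02,-0.025,0,-0.176,-0.054,40],
    [-0.212,0.039,-0.05,0,-0.353,-0.108,40],
    [-0.318,0.058,-0.075,0,-0.53,-0.163,40],
    [-0.424,0.078,-0.101,0,-0.706,-0.217,40],
    [-0.424,0.078,-0.101,0,-0.706,-0.217,40],
    [-0.424,0.078,-0.101,0,-0.706,-0.217,40]
  ]
}}

```text
clock: 16.25
position: [0.3783, -0.1656, 1.1366]
orientation: [1.013, 0.568, 0.121]
contact_force: [0.5, 0.3, -3.9]
width: 0.0517
finger_force: 45.0
```

```bash
python3 - <<'E'
from rec import *
s=show();q=np.array(s['joints'])
qb=np.array([-2.47,-.58,.6,1.0,.85,-.5]);qc=np.array([-2.47,-.5,.58,0,.45,-.5])
segs([qb,(qb+qc)/2,qc])
E
```

```text
t16.2 [ 0.3783 -0.1656  1.1366] psi 22.5 z [ 0.502 -0.768  0.399] q [-2.462 -0.621  0.696  1.503  1.154 -0.524] w 0.051735673998047696 F [ 0.5  0.3 -3.9]
  pos [ 0.243 -0.161  1.232] z [ 0.07 -0.76  0.65] [-0.377, 0.15, -0.083, -0.098, -0.644, -0.379]
  pos [ 0.116 -0.124  1.278] z [-0.27 -0.58  0.77] [-0.352, 0.005, -0.017, 0.024, -0.504, -0.448]
  pos [ 0.052 -0.057  1.316] z [-0.4  -0.31  0.86] [-0.249, 0.018, 0.018, -0.022, -0.401, -0.538]
```

Tracking the joint plan well.

>>> {"op": "drive_tool", "data": {
  "plan": [
    [-0.075,0.03,-0.017,-0.02,-0.129,-0.076,40],
    [-0.15,0.06,-0.033,-0.04,-0.258,-0.152,40],
    [-0.226,0.09,-0.05,-0.06,-0.386,-0.227,40],
    [-0.3,0.12,-0.066,-0.078,-0.515,-0.303,40],
    [-0.377,0.15,-0.083,-0.098,-0.644,-0.379,40],
    [-0.377,0.15,-0.083,-0.098,-0.644,-0.379,40],
    [-0.377,0.15,-0.083,-0.098,-0.644,-0.379,40]
  ]
}}

```text
clock: 16.95
position: [0.2429, -0.1611, 1.2321]
orientation: [0.833, 0.24, -0.365]
contact_force: [0.3, -0.4, -3.7]
width: 0.0517
finger_force: 45.0
```

>>> {"op": "drive_tool", "data": {
  "plan": [
    [-0.088,0,-0.004,0.006,-0.126,-0.112,40],
    [-0.176,0,-0.008,0.012,-0.252,-0.224,40],
    [-0.264,0,-0.013,0.018,-0.378,-0.336,40],
    [-0.352,0.005,-0.017,0.024,-0.504,-0.448,40],
    [-0.352,0.005,-0.017,0.024,-0.504,-0.448,40],
    [-0.352,0.005,-0.017,0.024,-0.504,-0.448,40]
  ]
}}

```text
clock: 17.55
position: [0.1143, -0.1236, 1.2781]
orientation: [0.719, 0.01, -0.851]
contact_force: [0.7, -0.2, -3.5]
width: 0.0516
finger_force: 45.0
```

```bash
python3 - <<'E'
from rec import *
s=show();q=np.array(s['joints'])
qc=np.array([-2.50,-.5,.58,0,.45,-.5])
segs([qc])
st=dict(zip(('position','orientation'),(fk(qc,p)[0],R.from_matrix(fk(qc,p)[1]).as_rotvec())))
qd=np.array([-2.50,0.0,1.05,0,.6,-.5])
print('cross');segs([qc+(qd-qc)*t for t in (.25,.5,.75,1)],st)
for q in (qc,qd): print('rho',.5062*np.sin(q[1])+.0465*np.cos(q[1]+q[2])+.3796*np.sin(q[1]+q[2]))
E
```

```text
t17.6 [ 0.1143 -0.1236  1.2781] psi -45.4 z [-0.267 -0.583  0.767] q [-2.466 -0.539  0.59   0.495  0.651 -0.495] w 0.05163639149235638 F [ 0.7 -0.2 -3.5]
  pos [ 0.05  -0.058  1.316] z [-0.41 -0.3   0.86] [-0.247, 0.016, 0.021, -0.015, -0.421, -0.574]
cross
  pos [-0.122 -0.187  1.259] z [-0.58 -0.43  0.69] [0.257, -0.47, 0.147, 0.313, 0.171, 0.0]
  pos [-0.274 -0.3    1.156] z [-0.71 -0.53  0.46] [0.246, -0.45, 0.167, 0.313, 0.171, -0.0]
  pos [-0.399 -0.393  1.017] z [-0.79 -0.59  0.2 ] [0.234, -0.428, 0.185, 0.313, 0.171, 0.0]
  pos [-0.491 -0.462  0.852] z [-0.8  -0.6  -0.08] [0.221, -0.405, 0.198, 0.313, 0.171, -0.0]
rho -0.16599831046767782
rho 0.3524109101624541
```

>>> {"op": "drive_tool", "data": {
  "plan": [
    [-0.062,0.004,0.005,-0.004,-0.105,-0.143,40],
    [-0.124,0.008,0.01,-0.008,-0.21,-0.287,40],
    [-0.185,0.012,0.016,-0.011,-0.316,-0.43,40],
    [-0.247,0.016,0.021,-0.015,-0.421,-0.574,40],
    [-0.247,0.016,0.021,-0.015,-0.421,-0.574,40],
    [-0.247,0.016,0.021,-0.015,-0.421,-0.574,40]
  ]
}}

```text
clock: 18.15
position: [0.0504, -0.0575, 1.3164]
orientation: [0.562, -0.124, -1.393]
contact_force: [0.9, -0.5, -3.5]
width: 0.0514
finger_force: 45.0
```

```bash
python3 - <<'E'
from rec import *
s=show();q=np.array(s['joints'])
q[0]=-2.51;q[3]=0;qd=np.array([-2.51,0.0,1.05,0,.6,q[5]])
segs([q+(qd-q)*t for t in (.25,.5)])
E
```

```text
t18.1 [ 0.0504 -0.0575  1.3164] psi -78.5 z [-0.405 -0.301  0.863] q [-2.50e+00 -5.00e-01  5.79e-01 -1.00e-03  4.50e-01 -4.97e-01] w 0.05143532199679008 F [ 0.9 -0.5 -3.5]
  pos [-0.123 -0.185  1.259] z [-0.58 -0.43  0.69] [0.253, -0.475, 0.148, 0.317, 0.164, -0.008]
  pos [-0.277 -0.297  1.156] z [-0.72 -0.52  0.46] [0.245, -0.451, 0.168, 0.314, 0.17, 0.0]
```

>>> {"op": "drive_tool", "data": {
  "plan": [
    [0.056,-0.106,0.027,0.07,0.036,0,40],
    [0.112,-0.211,0.057,0.14,0.073,0,40],
    [0.168,-0.317,0.09,0.211,0.109,-0.004,40],
    [0.225,-0.422,0.128,0.28,0.146,-0.006,40],
    [0.253,-0.475,0.148,0.317,0.164,-0.008,40],
    [0.253,-0.475,0.148,0.317,0.164,-0.008,40]
  ]
}}

```text
clock: 18.75
position: [-0.1308, -0.1886, 1.2565]
orientation: [0.868, -0.197, -1.352]
contact_force: [-1.1, -0.6, -3.3]
width: 0.0517
finger_force: 45.0
```

```bash
python3 - <<'E'
from rec import *
s=show();q=np.array(s['joints'])
print('rho',.5062*np.sin(q[1])+.0465*np.cos(q[1]+q[2])+.3796*np.sin(q[1]+q[2]))
q[0]=-2.52;q[3]=0;qd=np.array([-2.52,0.0,1.05,0,.6,q[5]])
segs([q+(qd-q)*t for t in (.33,.67)])
E
```

```text
t18.8 [-0.1308 -0.1886  1.2565] psi -74.3 z [-0.591 -0.429  0.683] q [-2.47  -0.365  0.698 -0.068  0.486 -0.466] w 0.05167241156883381 F [-1.1 -0.6 -3.3]
rho -0.012433740129950674
  pos [-0.284 -0.297  1.155] z [-0.72 -0.52  0.46] [0.237, -0.448, 0.169, 0.313, 0.156, 0.033]
  pos [-0.41  -0.388  1.014] z [-0.8  -0.57  0.19] [0.22, -0.438, 0.183, 0.321, 0.162, -0.0]
```

>>> {"op": "drive_tool", "data": {
  "plan": [
    [0.053,-0.1,0.034,0.07,0.035,0.007,40],
    [0.106,-0.2,0.069,0.14,0.07,0.015,40],
    [0.158,-0.3,0.106,0.21,0.104,0.022,40],
    [0.21,-0.4,0.146,0.279,0.139,0.03,40],
    [0.237,-0.448,0.169,0.313,0.156,0.033,40],
    [0.237,-0.448,0.169,0.313,0.156,0.033,40]
  ]
}}

```text
clock: 19.35
position: [-0.285, -0.2967, 1.1554]
orientation: [1.147, -0.283, -1.264]
contact_force: [-1.1, -0.4, -3.8]
width: 0.0521
finger_force: 45.0
```

```bash
python3 - <<'E'
from rec import *
s=show();q=np.array(s['joints'])
print('rho',.5062*np.sin(q[1])+.0465*np.cos(q[1]+q[2])+.3796*np.sin(q[1]+q[2]))
E
```

```text
t19.4 [-0.285  -0.2967  1.1554] psi -67.5 z [-0.723 -0.516  0.46 ] q [-2.525 -0.243  0.811  0.004  0.525 -0.469] w 0.05205603130241446 F [-1.1 -0.4 -3.8]
rho 0.121688371086579
```

```bash
python3 - <<'E'
from rec import *
s=show();q=np.array(s['joints']);q[3]=0
L=[]
for a in(-1.9,-1.27,-.64,-.01):
    k=q.copy();k[0]=a;k[5]=-.17 if a>-.1 else -.47+ (a+2.525)*.12; L.append(k)
segs(L)
E
```

```text
t19.4 [-0.285  -0.2967  1.1554] psi -67.5 z [-0.723 -0.516  0.46 ] q [-2.525 -0.243  0.811  0.004  0.525 -0.469] w 0.05205603130241446 F [-1.1 -0.4 -3.8]
  pos [-0.058 -0.407  1.155] z [-0.29 -0.84  0.46] [0.432, 0.373, -0.267, -0.294, 0.64, 0.453]
  pos [ 0.193 -0.363  1.155] z [ 0.26 -0.85  0.46] [0.461, 0.345, -0.272, -0.25, 0.669, 0.463]
  pos [ 0.37  -0.18   1.155] z [ 0.71 -0.53  0.46] [0.486, 0.309, -0.272, -0.198, 0.686, 0.463]
  pos [0.405 0.072 1.155] z [ 0.89 -0.01  0.46] [0.508, 0.272, -0.272, -0.147, 0.698, 0.46]
```

>>> {"op": "drive_tool", "data": {
  "plan": [
    [0.072,0.062,-0.045,-0.049,0.107,0.075,40],
    [0.144,0.124,-0.089,-0.098,0.213,0.151,40],
    [0.216,0.187,-0.134,-0.147,0.32,0.227,40],
    [0.288,0.249,-0.178,-0.196,0.427,0.302,40],
    [0.36,0.311,-0.223,-0.245,0.533,0.377,40],
    [0.432,0.373,-0.267,-0.294,0.64,0.453,40],
    [0.432,0.373,-0.267,-0.294,0.64,0.453,40]
  ]
}}

```text
clock: 20.05
position: [-0.0489, -0.4021, 1.16]
orientation: [1.102, 0.046, -0.646]
contact_force: [-0.1, -0.3, -3.7]
width: 0.0516
finger_force: 45.0
```

>>> {"op": "drive_tool", "data": {
  "plan": [
    [0.077,0.058,-0.045,-0.042,0.112,0.077,40],
    [0.154,0.115,-0.09,-0.083,0.223,0.154,40],
    [0.23,0.173,-0.136,-0.125,0.335,0.231,40],
    [0.307,0.23,-0.18,-0.167,0.446,0.309,40],
    [0.384,0.288,-0.227,-0.208,0.558,0.386,40],
    [0.461,0.345,-0.272,-0.25,0.669,0.463,40],
    [0.461,0.345,-0.272,-0.25,0.669,0.463,40]
  ]
}}

```text
clock: 20.75
position: [0.2001, -0.3571, 1.1574]
orientation: [1.032, 0.343, -0.015]
contact_force: [-0.5, -0.2, -3.7]
width: 0.0514
finger_force: 45.0
```

>>> {"op": "drive_tool", "data": {
  "plan": [
    [0.081,0.052,-0.045,-0.033,0.114,0.077,40],
    [0.162,0.103,-0.09,-0.066,0.229,0.154,40],
    [0.243,0.155,-0.136,-0.099,0.343,0.231,40],
    [0.324,0.206,-0.18,-0.132,0.457,0.309,40],
    [0.405,0.258,-0.227,-0.165,0.572,0.386,40],
    [0.486,0.309,-0.272,-0.198,0.686,0.463,40],
    [0.486,0.309,-0.272,-0.198,0.686,0.463,40]
  ]
}}

```text
clock: 21.45
position: [0.3753, -0.1739, 1.1546]
orientation: [0.921, 0.627, 0.617]
contact_force: [0.5, 0.7, -3.1]
width: 0.0514
finger_force: 45.0
```

>>> {"op": "drive_tool", "data": {
  "plan": [
    [0.085,0.045,-0.045,-0.024,0.116,0.077,40],
    [0.17,0.09,-0.09,-0.049,0.233,0.153,40],
    [0.254,0.136,-0.136,-0.073,0.349,0.23,40],
    [0.339,0.181,-0.18,-0.098,0.465,0.307,40],
    [0.423,0.227,-0.227,-0.122,0.582,0.383,40],
    [0.508,0.272,-0.272,-0.147,0.698,0.46,40],
    [0.508,0.272,-0.272,-0.147,0.698,0.46,40]
  ]
}}

```text
clock: 22.15
position: [0.409, 0.0779, 1.153]
orientation: [0.762, 0.907, 1.24]
contact_force: [1.0, -0.1, -4.0]
width: 0.0518
finger_force: 45.0
```

```bash
cat >> rec.py <<'E'
def ik(pos,Rt,q):
    f=lambda x:np.r_[fk(np.array(x),p)[0]-pos,.3*R.from_matrix(fk(np.array(x),p)[1].T@Rt).as_rotvec()]
    s=least_squares(f,q);return s.x
E
python3 - <<'E'
from rec import *
s=show();q=np.array(s['joints']);q[3]=0
e=ik([.645,.066,.26],Rdown(82),[0,.6,1.1,0,1.4,.1]);print(e.round(3))
segs([q+(e-q)*t for t in(.25,.5,.75,1)])
E
```

```text
t22.1 [0.409  0.0779 1.153 ] psi 85.2 z [ 0.891 -0.003  0.454] q [ 0.018 -0.236  0.811 -0.037  0.525 -0.153] w 0.05176363873079055 F [ 1.  -0.1 -4. ]
[-0.016  0.559  1.084 -0.     1.498  0.123]
  pos [0.612 0.082 0.934] z [ 1.    0.01 -0.04] [0.137, -0.704, 0.205, 0.643, 0.1, 0.118]
  pos [0.713 0.077 0.684] z [ 0.85  0.   -0.52] [0.037, -0.615, 0.276, 0.65, 0.022, 0.089]
  pos [0.716 0.071 0.447] z [ 0.49 -0.   -0.87] [-0.008, -0.502, 0.315, 0.65, -0.02, 0.094]
  pos [0.645 0.066 0.26 ] z [ 0. -0. -1.] [-0.034, -0.382, 0.321, 0.647, -0.06, 0.097]
```

>>> {"op": "drive_tool", "data": {
  "plan": [
    [0.02,-0.1,0.01,0.09,0.014,0.017,40],
    [0.04,-0.2,0.03,0.18,0.028,0.034,40],
    [0.06,-0.3,0.06,0.275,0.043,0.05,40],
    [0.08,-0.4,0.09,0.367,0.057,0.067,40],
    [0.1,-0.5,0.125,0.46,0.07,0.084,40],
    [0.12,-0.6,0.163,0.55,0.086,0.1,40],
    [0.137,-0.704,0.205,0.643,0.1,0.118,40],
    [0.137,-0.704,0.205,0.643,0.1,0.118,40]
  ]
}}

```text
clock: 22.95
position: [0.62, 0.076, 0.925]
orientation: [1.186, 1.291, 1.121]
contact_force: [1.6, -0.2, -5.1]
width: 0.052
finger_force: 45.0
```

>>> {"op": "drive_tool", "data": {
  "plan": [
    [0.006,-0.1,0.03,0.108,0.004,0.015,40],
    [0.012,-0.2,0.07,0.217,0.007,0.03,40],
    [0.018,-0.305,0.12,0.325,0.011,0.045,40],
    [0.024,-0.41,0.17,0.433,0.015,0.06,40],
    [0.03,-0.51,0.22,0.54,0.018,0.074,40],
    [0.037,-0.615,0.276,0.65,0.022,0.089,40],
    [0.037,-0.615,0.276,0.65,0.022,0.089,40]
  ]
}}

```text
clock: 23.65
position: [0.7168, 0.0706, 0.6736]
orientation: [1.603, 1.616, 0.873]
contact_force: [0.4, 0.1, -5.8]
width: 0.0515
finger_force: 45.0
```

>>> {"op": "drive_tool", "data": {
  "plan": [
    [-0.001,-0.1,0.05,0.13,-0.004,0.019,40],
    [-0.003,-0.2,0.11,0.26,-0.008,0.038,40],
    [-0.005,-0.3,0.18,0.39,-0.012,0.056,40],
    [-0.006,-0.4,0.245,0.52,-0.016,0.075,40],
    [-0.008,-0.502,0.315,0.65,-0.02,0.094,40],
    [-0.008,-0.502,0.315,0.65,-0.02,0.094,40]
  ]
}}

```text
clock: 24.25
position: [0.7161, 0.065, 0.4387]
orientation: [2.012, 1.878, 0.504]
contact_force: [-0.1, -1.0, -4.8]
width: 0.0516
finger_force: 45.0
```

```bash
python3 - <<'E'
from rec import *
s=show();print(rel([.645,.066,.26],Rdown(82)))
E
```

```text
t24.2 [0.7161 0.065  0.4387] psi 86.4 z [ 0.477 -0.008 -0.879] q [-0.016  0.366  1.023 -0.     1.254  0.053] w 0.05159999491543386 F [-0.1 -1.  -4.8]
[-0.02  -0.369  0.308  0.631 -0.056  0.089]
```

>>> {"op": "drive_tool", "data": {
  "plan": [
    [-0.004,-0.075,0.04,0.126,-0.011,0.018,40],
    [-0.008,-0.15,0.1,0.252,-0.022,0.036,40],
    [-0.012,-0.22,0.165,0.379,-0.034,0.053,40],
    [-0.016,-0.295,0.235,0.505,-0.045,0.071,40],
    [-0.02,-0.369,0.308,0.631,-0.056,0.089,40],
    [-0.02,-0.369,0.308,0.631,-0.056,0.089,40],
    [-0.02,-0.369,0.308,0.631,-0.056,0.089,40]
  ]
}}

```text
clock: 24.95
position: [0.6487, 0.0674, 0.2696]
orientation: [2.358, 2.055, 0.025]
contact_force: [1.0, -0.5, -2.8]
width: 0.0519
finger_force: 45.0
```

```bash
python3 - <<'E'
from rec import *
s=show()
save('wrist','w2',s=1);save('scene','s2',(150,60,400,310),2)
print(rel([.645,.066,.118],Rdown(82)),rel([.645,.066,.111],Rdown(82)))
E
python3 -c "
import cv2,numpy as np
a=cv2.imread('pics/w2.png');b=cv2.imread('pics/s2.png')[:384,:288]
b=cv2.resize(cv2.imread('pics/s2.png'),(288,288));b=np.vstack([b,np.zeros((96,288,3),np.uint8)])
cv2.imwrite('pics/m2.png',np.hstack([a,b]))"
```

```text
t24.9 [0.6487 0.0674 0.2696] psi 82.1 z [ 0.021 -0.    -1.   ] q [-0.014  0.55   1.075  0.     1.496  0.123] w 0.05194460115431175 F [ 1.  -0.5 -2.8]
[-0.007 -0.017  0.383  0.029 -0.004  0.003] [-0.007 -0.017  0.4    0.029 -0.004  0.003]
```

View pics/m2.png

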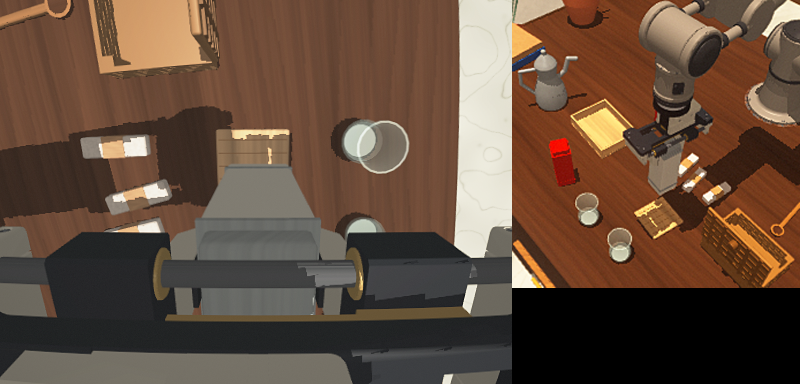

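The wrist picture shows the caddy held straight (257,250) above the coaster (253,150). One bar has been knocked askew (140,195). I'll lower the caddy onto the coaster.

>>> {"op": "drive_tool", "data": {
  "plan": [
    [-0.007,-0.017,0.1,0.029,0,0,40],
    [-0.007,-0.017,0.2,0.029,0,0,40],
    [-0.007,-0.017,0.3,0.029,0,0,40],
    [-0.007,-0.017,0.36,0.029,0,0,40],
    [-0.007,-0.017,0.385,0.029,0,0,40],
    [-0.007,-0.017,0.39,0.029,0,0,40],
    [-0.007,-0.017,0.394,0.029,0,0,40],
    [-0.007,-0.017,0.394,0.029,0,0,40]
  ]
}}

```text
clock: 25.85
position: [0.6426, 0.0662, 0.1109]
orientation: [-2.363, -2.06, 0.005]
contact_force: [-0.4, -0.2, -2.8]
width: 0.0516
finger_force: 45.0
```

```bash
python3 - <<'E'
from rec import *
s=show();print(rel([.645,.066,.110],Rdown(82)))
E
```

```text
t25.9 [0.6426 0.0662 0.1109] psi 82.2 z [-0.007  0.003 -1.   ] q [-0.017  0.666  1.309  0.003  1.174  0.118] w 0.0516072751598343 F [-0.4 -0.2 -2.8]
[ 0.     0.006  0.002 -0.009 -0.003  0.004]
```

>>> {"op": "drive_tool", "data": {
  "plan": [
    [0,0.006,0.002,-0.009,-0.003,0.004,40],
    [0,0.006,0.004,-0.009,-0.003,0.004,40],
    [0,0.006,0.004,-0.009,-0.003,0.004,40],
    [0,0.006,0.004,-0.009,-0.003,0.004,40]
  ]
}}

```text
clock: 26.25
position: [0.6444, 0.0661, 0.1098]
orientation: [-2.371, -2.06, 0.001]
contact_force: [-3.2, 1.0, 7.4]
width: 0.052
finger_force: 45.0
```

Contact. Open the fingers slowly, then raise.

>>> {"op": "drive_tool", "data": {
  "plan": [
    [0,0,0,0,0,0,54],
    [0,0,0,0,0,0,58],
    [0,0,0,0,0,0,65],
    [0,0,0,0,0,0,75],
    [0,0,0,0,0,0,85],
    [0,0,0,0,0,0,91.8],
    [0,0,0,0,0,0,91.8],
    [0,0,-0.1,0,0,0,91.8],
    [0,0,-0.2,0,0,0,91.8],
    [0,0,-0.3,0,0,0,91.8],
    [0,0,-0.4,0,0,0,91.8],
    [0,0,-0.4,0,0,0,91.8]
  ]
}}

```text
clock: 27.45
position: [0.6466, 0.0659, 0.2741]
orientation: [2.368, 2.057, 0.009]
contact_force: [0.2, -0.1, 0.1]
width: 0.0918
finger_force: 0.0
```

```bash
python3 - <<'E'
from seg import *
s=show();d=save('wrist','w3',s=1);P=cloud(cam('wrist',s),d);seg(P,.145,.175,minn=60);seg(P,.005,.03,minn=100)
d=save('top','t3',s=1.5);P=cloud(cam('top'),d);print('top');seg(P,.12,.175);seg(P,.006,.03,xr=(.25,.7),yr=(-.15,.45))
E
```

```text
t27.4 [0.6466 0.0659 0.2741] psi 82.0 z [ 0.008 -0.    -1.   ] q [-0.016  0.552  1.059  0.     1.523  0.124] w 0.09180465956881892 F [ 0.2 -0.1  0.1]
z0.156 n247 ctr 628 214 size 36 9 ang 70.1 px 210 28
z0.163 n3006 ctr 643 69 size 53 53 ang 82.2 px 254 185
z0.153 n67 ctr 757 -194 size 7 20 ang 79.9 px 377 381
z0.009 n915 ctr 388 306 size 23 116 ang 87.5 px 41 13
z0.006 n3702 ctr 547 258 size 82 105 ang 87.3 px 154 30
z0.017 n272 ctr 552 203 size 6 130 ang 89.0 px 170 71
z0.025 n184 ctr 781 85 size 56 23 ang 71.9 px 352 136
z0.010 n2166 ctr 645 66 size 100 100 ang 82.1 px 258 149
z0.019 n1387 ctr 463 120 size 29 91 ang 84.0 px 120 144
z0.019 n1270 ctr 478 44 size 89 29 ang 7.8 px 144 195
z0.019 n906 ctr 454 -9 size 91 29 ang 7.8 px 133 230
z0.023 n127 ctr 784 -35 size 31 7 ang 25.2 px 360 220
z0.015 n235 ctr 767 -194 size 21 54 ang 89.7 px 350 310
top
z0.153 n442 ctr 760 -220 size 53 53 ang 66.2 px 292 128
z0.163 n330 ctr 641 59 size 34 53 ang 80.3 px 183 170
z0.151 n58 ctr 626 353 size 63 1 ang 86.8 px 62 173
z0.147 n118 ctr 624 247 size 100 10 ang 86.9 px 112 177
z0.154 n475 ctr 377 -186 size 53 53 ang 81.0 px 278 277
z0.011 n529 ctr 642 57 size 80 101 ang 81.8 px 195 180
z0.008 n780 ctr 572 285 size 92 120 ang 0.7 px 111 200
z0.017 n49 ctr 553 203 size 3 58 ang 85.5 px 138 207
z0.021 n338 ctr 476 45 size 90 29 ang 7.4 px 193 235
z0.021 n231 ctr 460 114 size 24 90 ang 78.2 px 168 241
z0.021 n334 ctr 451 -10 size 92 29 ang 4.8 px 212 244
```

View pics/w3.png

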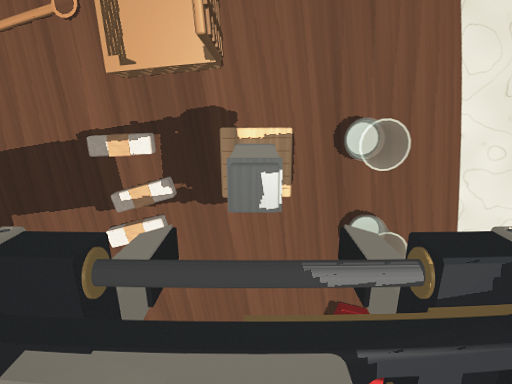

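The caddy stands centred on the coaster: (643,67) mm against (645,66) mm, top at 0.163. Bar C was knocked to about (454,-9), and the others have not moved. Next are the bars, C first, gripped at its free near end.

```bash
python3 - <<'E'
from rec import *
s=show();print(ik([.424,-.0134,.1],Rdown(187.5),[-.2,.3,1.6,0,1.2,-1.9]).round(2))
print(rel([.54,.03,.25],Rdown(120)))
st=dict(position=np.array([.54,.03,.25]),orientation=R.from_matrix(Rdown(120)).as_rotvec())
print(rel([.45,-.01,.25],Rdown(158),st))
E
```

```text
t27.6 [0.6446 0.0659 0.2679] psi 82.0 z [-0.002  0.    -1.   ] q [-0.016  0.557  1.067  0.     1.52   0.124] w 0.09175367639718672 F [-0.1  0.8 -0.2]
[-0.21  0.33  1.96 -0.    0.85 -1.91]
[-0.125 -0.246  0.045 -0.003 -0.001 -0.845]
[ 0.026 -0.245 -0.     0.     0.    -0.844]
```

>>> {"op": "drive_tool", "data": {
  "plan": [
    [-0.06,-0.11,0,0,0,-0.2,60],
    [-0.125,-0.246,0,0,0,-0.5,60],
    [-0.125,-0.246,0,0,0,-0.845,45],
    [-0.125,-0.246,0.045,0,0,-0.845,45],
    [-0.125,-0.246,0.045,0,0,-0.845,45],
    [-0.125,-0.246,0.045,0,0,-0.845,45]
  ]
}}

```text
clock: 28.15
position: [0.5387, 0.0301, 0.2475]
orientation: [-1.567, -2.714, 0.006]
contact_force: [0.0, 0.3, -0.2]
width: 0.0482
finger_force: 0.0
```

>>> {"op": "drive_tool", "data": {
  "plan": [
    [0.026,-0.245,0,0,0,-0.844,45],
    [0.026,-0.245,0,0,0,-0.844,45],
    [0.026,-0.245,0,0,0,-0.844,45],
    [0.026,-0.245,0,0,0,-0.844,45],
    [0.026,-0.245,0,0,0,-0.844,45],
    [0.026,-0.245,0,0,0,-0.844,45]
  ]
}}

```text
clock: 28.75
position: [0.4495, -0.0099, 0.2493]
orientation: [-0.601, -3.078, 0.001]
contact_force: [0.1, 0.5, -0.2]
width: 0.0451
finger_force: 0.0
```

```bash
python3 - <<'E'
from rec import *
s=show()
print(rel([.424,-.0134,.12],Rdown(187.5)))
print(rel([.424,-.0134,.004],Rdown(187.5)))
E
```

```text
t28.8 [ 0.4495 -0.0099  0.2493] psi 157.9 z [-0.005  0.    -1.   ] q [-1.920e-01  1.870e-01  1.673e+00 -1.000e-03  1.287e+00 -1.377e+00] w 0.04512821617524166 F [ 0.1  0.5 -0.2]
[ 0.054 -0.032  0.324 -0.001 -0.007 -0.658]
[ 0.053 -0.031  0.614 -0.001 -0.007 -0.658]
```

>>> {"op": "drive_tool", "data": {
  "plan": [
    [0.02,-0.012,0.1,0,0,-0.19,45],
    [0.04,-0.024,0.2,0,0,-0.38,45],
    [0.054,-0.032,0.3,0,0,-0.57,45],
    [0.054,-0.032,0.324,0,0,-0.658,45],
    [0.054,-0.032,0.324,0,0,-0.658,45],
    [0.054,-0.032,0.324,0,0,-0.658,45]
  ]
}}

```text
clock: 29.35
position: [0.4248, -0.0137, 0.1206]
orientation: [0.202, -3.131, -0.0]
contact_force: [-0.0, 0.1, 0.0]
width: 0.0452
finger_force: 0.0
```

```bash
python3 - <<'E'
from seg import *
s=show();d=save('wrist','w4',s=1);P=cloud(cam('wrist',s),d);seg(P,.009,.03,minn=100)
print(rel([.424,-.0134,.005],Rdown(187.5)))
E
```

```text
t29.4 [ 0.4248 -0.0137  0.1206] psi -172.6 z [-0.004  0.    -1.   ] q [-2.120e-01  2.950e-01  1.932e+00 -1.000e-03  9.180e-01 -1.911e+00] w 0.04524354274719293 F [-0.   0.1  0. ]
z0.021 n876 ctr 367 -169 size 74 38 ang 35.2 px 90 119
z0.020 n2570 ctr 448 -11 size 79 28 ang 6.5 px 256 218
z0.019 n928 ctr 433 122 size 28 33 ang 83.3 px 399 218
z0.019 n709 ctr 458 41 size 52 28 ang 7.0 px 310 221
z0.017 n746 ctr 489 -226 size 74 18 ang 71.1 px 43 236
z0.022 n438 ctr 504 207 size 10 36 ang 75.8 px 461 297
z0.022 n314 ctr 563 -200 size 3 53 ang 85.5 px 59 303
z0.019 n102 ctr 517 41 size 11 12 ang 9.5 px 300 292
[ 0.002  0.001  0.29   0.    -0.004 -0.002]
```

View pics/w4.png

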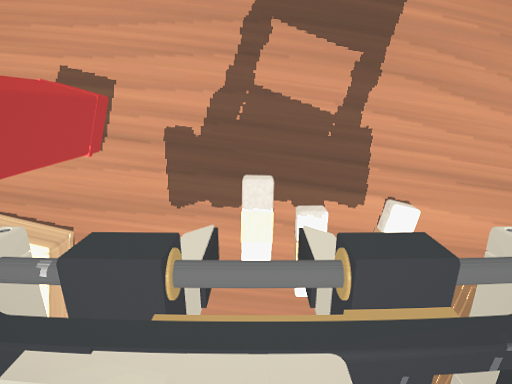

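>>> {"op": "drive_tool", "data": {
  "plan": [
    [0.016,0.003,0.1,0,0,0,39],
    [0.016,0.003,0.2,0,0,0,39],
    [0.016,0.003,0.27,0,0,0,39],
    [0.016,0.003,0.289,0,0,0,39],
    [0.016,0.003,0.289,0,0,0,39],
    [0.016,0.003,0.289,0,0,0,20],
    [0.016,0.003,0.289,0,0,0,20],
    [0.016,0.003,0.289,0,0,0,20],
    [0.016,0.003,0.289,0,0,0,20],
    [0.016,0.003,0.289,0,0,0,20]
  ],
  "force": 20
}}

```text
clock: 30.4
position: [0.4186, -0.0135, 0.0062]
orientation: [0.208, -3.134, 0.001]
contact_force: [-0.9, 0.8, 7.7]
width: 0.028
finger_force: 19.8
```

>>> {"op": "drive_tool", "data": {
  "plan": [
    [0,0,-0.06,0,0,0,20],
    [0,0,-0.16,0,0,0,20],
    [0,0,-0.28,0,0,0,20],
    [0,0,-0.4,0,0,0,20],
    [0,0,-0.4,0,0,0,20]
  ]
}}

```text
clock: 30.9
position: [0.4215, -0.0139, 0.1711]
orientation: [-0.207, 3.127, -0.005]
contact_force: [0.4, -0.6, -0.9]
width: 0.0282
finger_force: 19.9
```

```bash
python3 - <<'E'
from seg import *
s=show()
d=np.load('pics/w3.npz')['d']
P=cloud(cam('wrist',dict(position=np.array([.6466,.0659,.2741]),orientation=[2.368,2.057,.009])),d)
m=(P[...,2]>.05)&(P[...,2]<.064)&(P[...,1]>.18)&(P[...,0]<.65);q=P[m];print(q[:,:2].min(0),q[:,:2].max(0),np.median(q[:,2]))
print(rel([.50,.20,.20],Rdown(176)))
E
```

```text
t30.9 [ 0.4215 -0.0139  0.1711] psi -172.4 z [ 0.008 -0.003 -1.   ] q [-2.150e-01  2.100e-01  1.880e+00 -1.000e-03  1.043e+00 -1.917e+00] w 0.02820313362415354 F [ 0.4 -0.6 -0.9]
[0.4888629  0.19854953] [0.63397545 0.28702295] 0.059306574164819104
[-0.266  0.504 -0.072 -0.004  0.011  0.258]
```

>>> {"op": "drive_tool", "data": {
  "plan": [
    [-0.09,0.17,-0.072,0,0,0.08,20],
    [-0.18,0.34,-0.072,0,0,0.16,20],
    [-0.266,0.504,-0.072,0,0,0.258,20],
    [-0.266,0.504,-0.072,0,0,0.258,20],
    [-0.266,0.504,-0.072,0,0,0.258,20],
    [-0.266,0.504,-0.072,0,0,0.258,20],
    [-0.266,0.504,-0.072,0,0,0.258,20]
  ]
}}

```text
clock: 31.6
position: [0.4963, 0.2007, 0.1926]
orientation: [-0.108, -3.134, 0.001]
contact_force: [-0.9, -0.8, -0.3]
width: 0.028
finger_force: 19.9
```

```bash
python3 - <<'E'
from seg import *
s=show()
for z in(.12,.04):print(rel([.521,.253,z],Rdown(176.5)))
E
```

```text
t31.6 [0.4963 0.2007 0.1926] psi 176.1 z [-0.006 -0.001 -1.   ] q [ 2.410e-01  3.940e-01  1.545e+00  1.000e-03  1.209e+00 -1.262e+00] w 0.027983700759016506 F [-0.9 -0.8 -0.3]
[-0.054  0.135  0.181 -0.001 -0.007 -0.01 ]
[-0.055  0.135  0.381 -0.001 -0.007 -0.01 ]
```

>>> {"op": "drive_tool", "data": {
  "plan": [
    [-0.054,0.135,0,0,0,0,20],
    [-0.054,0.135,0.05,0,0,0,20],
    [-0.054,0.135,0.15,0,0,0,20],
    [-0.054,0.135,0.27,0,0,0,20],
    [-0.054,0.135,0.36,0,0,0,20],
    [-0.054,0.135,0.381,0,0,0,20],
    [-0.054,0.135,0.381,0,0,0,20],
    [-0.054,0.135,0.381,0,0,0,38],
    [-0.054,0.135,0.381,0,0,0,38],
    [-0.054,0.135,0.3,0,0,0,38],
    [-0.054,0.135,0.15,0,0,0,38],
    [-0.054,0.135,-0.02,0,0,0,38]
  ]
}}

```text
clock: 32.8
position: [0.5219, 0.2528, 0.1758]
orientation: [-0.11, -3.136, -0.0]
contact_force: [1.4, 0.7, -0.2]
width: 0.0382
finger_force: 0.0
```

```bash
python3 - <<'E'
from rec import *
s=show()
print(rel([.478,.044,.18],Rdown(187.5)))
E
```

```text
t32.8 [0.5219 0.2528 0.1758] psi 176.0 z [-0.004  0.    -1.   ] q [ 0.318  0.487  1.442  0.002  1.217 -1.183] w 0.03820481623682546 F [ 1.4  0.7 -0.2]
[ 0.073 -0.528 -0.01   0.    -0.005 -0.256]
```

Bar B: approach, then grip at its centre.

>>> {"op": "drive_tool", "data": {
  "plan": [
    [0.02,-0.15,-0.05,0,0,-0.07,44],
    [0.044,-0.32,-0.05,0,0,-0.15,44],
    [0.073,-0.528,-0.02,0,0,-0.256,44],
    [0.073,-0.528,0,0,0,-0.256,44],
    [0.073,-0.528,0,0,0,-0.256,44],
    [0.073,-0.528,0,0,0,-0.256,44],
    [0.073,-0.528,0,0,0,-0.256,44]
  ]
}}

```text
clock: 33.5
position: [0.4788, 0.0444, 0.1745]
orientation: [0.204, -3.133, -0.001]
contact_force: [0.0, 0.7, 0.9]
width: 0.0441
finger_force: 0.0
```

```bash
python3 - <<'E'
from seg import *
s=show();d=save('wrist','w5',s=1);P=cloud(cam('wrist',s),d);seg(P,.009,.03,minn=100);print('basket');seg(P,.009,.05,xr=(.5,.62),yr=(.2,.39))
print(rel([.478,.044,.006],Rdown(187.5)))
E
```

```text
t33.5 [0.4788 0.0444 0.1745] psi -172.6 z [-0.002  0.    -1.   ] q [-0.067  0.315  1.72   0.     1.109 -1.768] w 0.0441388400794577 F [0.  0.7 0.9]
z0.021 n682 ctr 381 -161 size 8 53 ang 81.6 px 66 60
z0.010 n902 ctr 400 301 size 94 34 ang 17.6 px 499 154
z0.020 n2363 ctr 462 120 size 29 91 ang 83.6 px 329 173
z0.020 n2202 ctr 477 44 size 90 28 ang 6.8 px 257 177
z0.019 n1381 ctr 539 -202 size 128 49 ang 19.3 px 34 201
z0.019 n661 ctr 492 270 size 32 140 ang 10.0 px 429 218
z0.025 n148 ctr 518 258 size 20 13 ang 83.9 px 441 239
z0.010 n1455 ctr 631 67 size 40 109 ang 7.6 px 260 298
basket
z0.024 n207 ctr 510 206 size 3 20 ang 84.5 px 399 226
z0.025 n148 ctr 518 258 size 20 13 ang 83.9 px 441 239
z0.014 n61 ctr 619 331 size 24 3 ang 82.5 px 461 314
[ 0.001 -0.002  0.421  0.001 -0.003  0.   ]
```

>>> {"op": "drive_tool", "data": {
  "plan": [
    [0.001,-0.002,0.12,0,0,0,44],
    [0.001,-0.002,0.24,0,0,0,44],
    [0.001,-0.002,0.36,0,0,0,44],
    [0.001,-0.002,0.42,0,0,0,44],
    [0.001,-0.002,0.42,0,0,0,44],
    [0.001,-0.002,0.42,0,0,0,20],
    [0.001,-0.002,0.42,0,0,0,20],
    [0.001,-0.002,0.42,0,0,0,20],
    [0.001,-0.002,0.42,0,0,0,20],
    [0.001,-0.002,0.38,0,0,0,20],
    [0.001,-0.002,0.26,0,0,0,20],
    [0.001,-0.002,0.1,0,0,0,20]
  ]
}}

```text
clock: 34.75
position: [0.4768, 0.0434, 0.1204]
orientation: [0.205, -3.128, -0.001]
contact_force: [1.1, -0.2, -0.9]
width: 0.0278
finger_force: 20.0
```

```bash
python3 - <<'E'
from rec import *
s=show()
print(rel([.555,.297,.17],Rdown(176.5)))
print(rel([.555,.297,.038],Rdown(176.5)))
E
```

```text
t34.8 [0.4768 0.0434 0.1204] psi -172.5 z [-0.007  0.    -1.   ] q [-0.069  0.383  1.793 -0.     0.973 -1.77 ] w 0.02783806406951979 F [ 1.1 -0.2 -0.9]
[-0.276  0.603 -0.125  0.001 -0.009  0.244]
[-0.278  0.603  0.205  0.001 -0.009  0.244]
```

>>> {"op": "drive_tool", "data": {
  "plan": [
    [0,0,-0.125,0,0,0,20],
    [-0.07,0.15,-0.125,0,0,0.06,20],
    [-0.14,0.3,-0.125,0,0,0.12,20],
    [-0.21,0.45,-0.125,0,0,0.18,20],
    [-0.276,0.603,-0.125,0,0,0.244,20],
    [-0.276,0.603,-0.125,0,0,0.244,20],
    [-0.276,0.603,-0.125,0,0,0.244,20],
    [-0.276,0.603,-0.125,0,0,0.244,20]
  ]
}}

```text
clock: 35.55
position: [0.5558, 0.2993, 0.1688]
orientation: [-0.09, -3.136, -0.0]
contact_force: [0.3, -0.2, -0.7]
width: 0.0275
finger_force: 20.0
```

>>> {"op": "drive_tool", "data": {
  "plan": [
    [0,0,0.1,0,0,0,20],
    [0,0,0.2,0,0,0,20],
    [0,0,0.3,0,0,0,20],
    [0,0,0.325,0,0,0,20],
    [0,0,0.325,0,0,0,20],
    [0,0,0.325,0,0,0,38],
    [0,0,0.325,0,0,0,38],
    [0,0,0.25,0,0,0,38],
    [0,0,0.1,0,0,0,38],
    [0,0,0,0,0,0,38]
  ]
}}

```text
clock: 36.55
position: [0.556, 0.297, 0.1721]
orientation: [-0.095, -3.137, -0.001]
contact_force: [1.6, 0.7, 0.3]
width: 0.038
finger_force: 0.0
```

```bash
python3 - <<'E'
from rec import *
s=show()
print(rel([.4625,.120,.17],Rdown(173.8)),rel([.4625,.120,.006],Rdown(173.8)))
E
```

```text
t36.5 [0.556  0.297  0.1721] psi 176.5 z [-0.003  0.001 -1.   ] q [ 0.368  0.58   1.29   0.002  1.275 -1.142] w 0.03803137060323341 F [1.6 0.7 0.3]
[ 0.206 -0.456  0.006  0.    -0.004  0.06 ] [ 0.205 -0.456  0.416  0.    -0.004  0.06 ]
```

>>> {"op": "drive_tool", "data": {
  "plan": [
    [0.07,-0.15,0,0,0,0.02,44],
    [0.14,-0.3,0,0,0,0.04,44],
    [0.206,-0.456,0,0,0,0.06,44],
    [0.206,-0.456,0,0,0,0.06,44],
    [0.206,-0.456,0,0,0,0.06,44],
    [0.206,-0.456,0,0,0,0.06,44],
    [0.206,-0.456,0,0,0,0.06,44]
  ]
}}

```text
clock: 37.25
position: [0.4639, 0.1206, 0.1707]
orientation: [-0.169, -3.136, -0.001]
contact_force: [-0.0, 0.2, -0.0]
width: 0.044
finger_force: 0.0
```

```bash
python3 - <<'E'
from seg import *
s=show();d=save('wrist','w6',s=1.3);P=cloud(cam('wrist',s),d);seg(P,.009,.03,minn=100)
print(rel([.4625,.120,.006],Rdown(173.8)))
E
```

```text
t37.2 [0.4639 0.1206 0.1707] psi 173.8 z [-0.001  0.001 -1.   ] q [ 9.400e-02  3.160e-01  1.731e+00  1.000e-03  1.096e+00 -1.370e+00] w 0.044049287186990714 F [-0.   0.2 -0. ]
z0.010 n1485 ctr 375 313 size 35 143 ang 87.6 px 430 92
z0.020 n2240 ctr 463 120 size 28 90 ang 83.1 px 256 179
z0.020 n1150 ctr 494 298 size 43 196 ang 9.2 px 410 195
z0.018 n264 ctr 531 387 size 35 11 ang 14.8 px 498 217
z0.025 n773 ctr 530 299 size 30 38 ang 86.0 px 424 222
z0.025 n571 ctr 523 252 size 29 25 ang 86.3 px 382 222
z0.021 n199 ctr 621 354 size 5 36 ang 0.3 px 464 289
z0.010 n1275 ctr 613 77 size 83 35 ang 83.8 px 238 304
[ 0.002 -0.003  0.411  0.    -0.003  0.002]
```

View pics/w6.png

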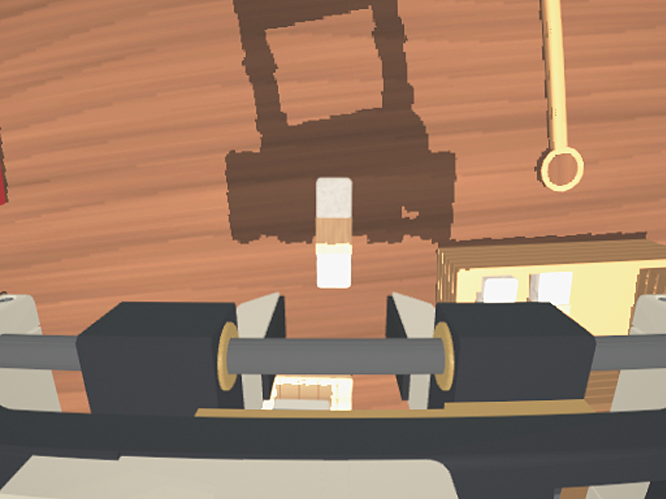

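Two bars lie flat in the basket (499,291; 550,287), the third is at (334,232) and the spoon is at (560,110). Grip bar A.

>>> {"op": "drive_tool", "data": {
  "plan": [
    [0.002,-0.003,0.12,0,0,0,44],
    [0.002,-0.003,0.24,0,0,0,44],
    [0.002,-0.003,0.36,0,0,0,44],
    [0.002,-0.003,0.411,0,0,0,44],
    [0.002,-0.003,0.411,0,0,0,44],
    [0.002,-0.003,0.411,0,0,0,20],
    [0.002,-0.003,0.411,0,0,0,20],
    [0.002,-0.003,0.411,0,0,0,20],
    [0.002,-0.003,0.411,0,0,0,20],
    [0.002,-0.003,0.35,0,0,0,20],
    [0.002,-0.003,0.2,0,0,0,20],
    [0.002,-0.003,0,0,0,0,20]
  ]
}}

```text
clock: 38.5
position: [0.4608, 0.1187, 0.1307]
orientation: [-0.169, -3.131, 0.001]
contact_force: [1.0, -0.5, 0.1]
width: 0.0279
finger_force: 20.0
```

```bash
python3 - <<'E'
from rec import *
s=show()
print(rel([.558,.343,.17],Rdown(176.5)))
E
```

```text
t38.5 [0.4608 0.1187 0.1307] psi 173.8 z [-0.006 -0.    -1.   ] q [ 9.100e-02  3.630e-01  1.789e+00  1.000e-03  9.960e-01 -1.372e+00] w 0.02790718246027274 F [ 1.  -0.5  0.1]
[-0.181  0.584 -0.1   -0.001 -0.008 -0.06 ]
```

>>> {"op": "drive_tool", "data": {
  "plan": [
    [0,0,-0.1,0,0,0,20],
    [-0.045,0.146,-0.1,0,0,-0.015,20],
    [-0.09,0.292,-0.1,0,0,-0.03,20],
    [-0.136,0.438,-0.1,0,0,-0.045,20],
    [-0.181,0.584,-0.1,0,0,-0.06,20],
    [-0.181,0.584,-0.1,0,0,-0.06,20],
    [-0.181,0.584,-0.1,0,0,-0.06,20],
    [-0.181,0.584,-0.1,0,0,-0.06,20]
  ]
}}

```text
clock: 39.3
position: [0.5584, 0.3438, 0.1683]
orientation: [-0.093, -3.135, 0.001]
contact_force: [-0.9, -1.2, -1.1]
width: 0.0279
finger_force: 20.0
```

>>> {"op": "drive_tool", "data": {
  "plan": [
    [0,0,0.1,0,0,0,20],
    [0,0,0.2,0,0,0,20],
    [0,0,0.3,0,0,0,20],
    [0,0,0.325,0,0,0,20],
    [0,0,0.325,0,0,0,20],
    [0,0,0.325,0,0,0,38],
    [0,0,0.325,0,0,0,38],
    [0,0,0.25,0,0,0,38],
    [0,0,0.1,0,0,0,38],
    [0,0,0,0,0,0,38]
  ]
}}

```text
clock: 40.3
position: [0.5589, 0.3433, 0.1721]
orientation: [-0.095, -3.137, -0.001]
contact_force: [0.6, 0.5, 0.5]
width: 0.038
finger_force: 0.0
```

```bash
python3 - <<'E'
from seg import *
s=show()
d=np.load('pics/w6.npz')['d']
P=cloud(cam('wrist',dict(position=np.array([.4639,.1206,.1707]),orientation=[-.169,-3.136,-.001])),d)
m=(P[...,2]>.006)&(P[...,2]<.013)&(P[...,1]>.27)&(P[...,0]<.46);q=P[m]
for lo in np.arange(.29,.46,.015):
    k=q[(q[:,0]>=lo)&(q[:,0]<lo+.015)];print('%.4f'%lo,len(k),k[:,1].min().round(4) if len(k) else '',k[:,1].max().round(4) if len(k) else '')
print(q[:,0].min(),q[:,0].max())
print(rel([.40,.31,.2],Rdown(178)))
E
```

```text
t40.3 [0.5589 0.3433 0.1721] psi 176.5 z [-0.003  0.001 -1.   ] q [ 0.433  0.628  1.203  0.002  1.314 -1.077] w 0.038010714476883256 F [0.6 0.5 0.5]
0.2900 40 0.2958 0.3062
0.3050 203 0.2958 0.3085
0.3200 198 0.2966 0.3096
0.3350 191 0.2972 0.3103
0.3500 184 0.2981 0.3113
0.3650 178 0.2994 0.3119
0.3800 177 0.3003 0.312
0.3950 174 0.3016 0.3147
0.4100 332 0.294 0.3274
0.4250 428 0.2931 0.3283
0.4400 112 0.2975 0.3251
0.4550 0  
0.3013171173360253 0.4463925708533033
[ 0.392 -0.107 -0.068  0.001 -0.004 -0.033]
```

```bash
python3 - <<'E'
from rec import *
print(rel([.3805,.3073,.16],Rdown(184)))
E
```

```text
[ 0.44  -0.117  0.032  0.001 -0.004 -0.166]
```

>>> {"op": "drive_tool", "data": {
  "plan": [
    [0.11,-0.029,0,0,0,-0.04,38],
    [0.22,-0.058,0,0,0,-0.08,38],
    [0.33,-0.087,0,0,0,-0.12,38],
    [0.44,-0.117,0.032,0,0,-0.166,38],
    [0.44,-0.117,0.032,0,0,-0.166,38],
    [0.44,-0.117,0.032,0,0,-0.166,38],
    [0.44,-0.117,0.032,0,0,-0.166,38]
  ]
}}

```text
clock: 41.0
position: [0.3823, 0.3082, 0.1588]
orientation: [0.109, -3.14, -0.004]
contact_force: [0.2, -0.3, -0.7]
width: 0.0377
finger_force: 0.0
```

```bash
python3 - <<'E'
from seg import *
s=show();d=save('wrist','w7',s=1);P=cloud(cam('wrist',s),d)
m=(P[...,2]>.006)&(P[...,2]<.014)&(P[...,1]>.27)&(P[...,1]<.35)&(P[...,0]<.46)&(P[...,0]>.28);q=P[m]
h=q[q[:,0]<.40];k=np.polyfit(h[:,0],h[:,1],1);print(k,np.degrees(np.arctan(k[0])),np.polyval(k,.3805),q[:,0].min(),q[:,0].max(),np.median(q[:,2]))
print(rel([.3805,np.polyval(k,.3805),.0035],Rdown(180+np.degrees(np.arctan(k[0])))))
E
```

```text
t41.0 [0.3823 0.3082 0.1588] psi -176.0 z [-0.     0.002 -1.   ] q [ 0.521  0.349  1.719  0.003  1.073 -1.12 ] w 0.037724142491928285 F [ 0.2 -0.3 -0.7]
[0.06799816 0.28087935] 3.890019306652259 0.30675264732894386 0.2973014062878894 0.44698959896153656 0.009590591697300144
[ 0.005 -0.004  0.387  0.003 -0.001  0.001]
```

>>> {"op": "drive_tool", "data": {
  "plan": [
    [0.005,0.003,0.12,0.003,0,0,38],
    [0.005,0.003,0.24,0.003,0,0,38],
    [0.005,0.003,0.35,0.003,0,0,38],
    [0.005,0.003,0.386,0.003,0,0,38],
    [0.005,0.003,0.386,0.003,0,0,38],
    [0.005,0.003,0.386,0.003,0,0,5],
    [0.005,0.003,0.386,0.003,0,0,5],
    [0.005,0.003,0.386,0.003,0,0,5],
    [0.005,0.003,0.386,0.003,0,0,5],
    [0.005,0.003,0.386,0.003,0,0,5]
  ],
  "force": 25
}}

```text
clock: 42.05
position: [0.3779, 0.3085, 0.0028]
orientation: [0.109, -3.136, 0.003]
contact_force: [0.7, 0.4, -0.1]
width: 0.0117
finger_force: 25.0
```

```bash
python3 - <<'E'
from rec import *
s=show()
W=[([.38,.307,.25],184),([.36,.12,.26],150),([.44,-.08,.26],115),([.553,-.30,.25],85)]
st=s
for a,o in W:
    print(rel(a,Rdown(o),st)); st=dict(position=np.array(a),orientation=R.from_matrix(Rdown(o)).as_rotvec())
print(ik([.553,-.30,.25],Rdown(85),[-.6,.5,1.2,0,1.4,-.5]).round(2))
E
```

```text
t42.0 [0.3779 0.3085 0.0028] psi -176.0 z [-0.004 -0.002 -1.   ] q [ 0.527  0.586  1.874  0.     0.687 -1.113] w 0.01169115139783241 F [ 0.7  0.4 -0.1]
[-0.003 -0.005 -0.618 -0.002 -0.005 -0.   ]
[ 0.082 -0.463 -0.025 -0.    -0.     0.756]
[-0.423 -0.333  0.     0.     0.     0.778]
[-0.618  0.024  0.025 -0.    -0.     0.667]
[-0.62  0.52  1.17  0.    1.45 -0.53]
```

>>> {"op": "drive_tool", "data": {
  "plan": [
    [0,0,-0.08,0,0,0,5],
    [0,0,-0.2,0,0,0,5],
    [0,0,-0.32,0,0,0,5],
    [0,0,-0.44,0,0,0,5],
    [0,0,-0.56,0,0,0,5],
    [0,0,-0.618,0,0,0,5],
    [0,0,-0.618,0,0,0,5]
  ]
}}

```text
clock: 42.75
position: [0.38, 0.3098, 0.2536]
orientation: [-0.109, 3.137, 0.003]
contact_force: [0.0, 0.9, -0.8]
width: 0.0118
finger_force: 25.0
```

>>> {"op": "drive_tool", "data": {
  "plan": [
    [0.016,-0.093,-0.01,0,0,0.15,5],
    [0.033,-0.185,-0.02,0,0,0.3,5],
    [0.05,-0.278,-0.025,0,0,0.45,5],
    [0.066,-0.37,-0.025,0,0,0.6,5],
    [0.082,-0.463,-0.025,0,0,0.756,5],
    [0.082,-0.463,-0.025,0,0,0.756,5],
    [0.082,-0.463,-0.025,0,0,0.756,5]
  ]
}}

```text
clock: 43.45
position: [0.3584, 0.1214, 0.2594]
orientation: [-0.815, -3.029, 0.006]
contact_force: [0.5, 0.1, -0.5]
width: 0.0114
finger_force: 25.0
```

>>> {"op": "drive_tool", "data": {
  "plan": [
    [-0.085,-0.067,0,0,0,0.155,5],
    [-0.17,-0.133,0,0,0,0.31,5],
    [-0.254,-0.2,0,0,0,0.467,5],
    [-0.338,-0.266,0,0,0,0.62,5],
    [-0.423,-0.333,0,0,0,0.778,5],
    [-0.423,-0.333,0,0,0,0.778,5],
    [-0.423,-0.333,0,0,0,0.778,5]
  ]
}}

```text
clock: 44.15
position: [0.4387, -0.0775, 0.2593]
orientation: [-1.685, -2.646, 0.007]
contact_force: [0.3, 0.4, -0.4]
width: 0.0114
finger_force: 25.0
```

>>> {"op": "drive_tool", "data": {
  "plan": [
    [-0.124,0.005,0,0,0,0.133,5],
    [-0.247,0.01,0,0,0,0.267,5],
    [-0.37,0.015,0,0,0,0.4,5],
    [-0.494,0.02,0,0,0,0.534,5],
    [-0.618,0.024,0.025,0,0,0.667,5],
    [-0.618,0.024,0.025,0,0,0.667,5],
    [-0.618,0.024,0.025,0,0,0.667,5]
  ]
}}

```text
clock: 44.85
position: [0.552, -0.2966, 0.2485]
orientation: [-2.311, -2.121, 0.008]
contact_force: [0.3, -0.0, 0.1]
width: 0.0117
finger_force: 25.0
```

```bash
python3 - <<'E'
from seg import *
s=show();d=save('wrist','w8',s=1.2);P=cloud(cam('wrist',s),d)
print('rim');seg(P,.03,.045,yr=(-.45,-.1),minn=100);print('floor');seg(P,.003,.015,yr=(-.45,-.1),minn=100)
print('held');seg(P,.19,.30,yr=(-.45,-.1),minn=50)
E
```

```text
t44.9 [ 0.552  -0.2966  0.2485] psi 85.1 z [-0.007  0.    -1.   ] q [-0.613  0.524  1.174 -0.004  1.449 -0.527] w 0.011739622915928331 F [ 0.3 -0.   0.1]
rim
z0.038 n327 ctr 743 -223 size 34 69 ang 17.6 px 414 92
z0.038 n232 ctr 403 -188 size 51 4 ang 82.9 px 126 92
z0.039 n2247 ctr 552 -290 size 181 141 ang 84.6 px 260 142
floor
z0.009 n145 ctr 738 -209 size 51 5 ang 68.5 px 401 85
z0.009 n148 ctr 403 -189 size 50 2 ang 80.9 px 135 92
z0.006 n4726 ctr 512 -291 size 181 51 ang 84.0 px 228 160
z0.006 n5302 ctr 587 -298 size 181 58 ang 84.5 px 289 159
held
z0.255 n4779 ctr 549 -260 size 38 87 ang 6.7 px 257 189
z0.256 n965 ctr 549 -317 size 45 21 ang 86.0 px 258 301
```

View pics/w8.png

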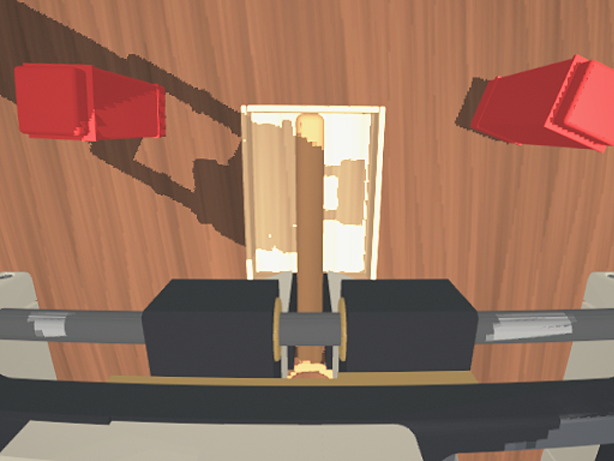

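The spoon is held straight over the tray, its handle end at (310,120) and the bowl hidden under the gripper. Lower and release.

```bash
python3 - <<'E'
from rec import *
print(rel([.552,-.3005,.0105],Rdown(84.7)))
E
```

```text
[-0.011  0.004  0.598 -0.007  0.001  0.01 ]
```

>>> {"op": "drive_tool", "data": {
  "plan": [
    [-0.011,0.004,0.1,-0.007,0,0.01,5],
    [-0.011,0.004,0.2,-0.007,0,0.01,5],
    [-0.011,0.004,0.32,-0.007,0,0.01,5],
    [-0.011,0.004,0.44,-0.007,0,0.01,5],
    [-0.011,0.004,0.53,-0.007,0,0.01,5],
    [-0.011,0.004,0.58,-0.007,0,0.01,5],
    [-0.011,0.004,0.598,-0.007,0,0.01,5],
    [-0.011,0.004,0.598,-0.007,0,0.01,5],
    [-0.011,0.004,0.598,-0.007,0,0.01,5]
  ]
}}

```text
clock: 45.8
position: [0.5529, -0.303, 0.0133]
orientation: [2.32, 2.11, -0.0]
contact_force: [0.3, -1.5, 0.0]
width: 0.0115
finger_force: 25.0
```

>>> {"op": "drive_tool", "data": {
  "plan": [
    [0,0,0,0,0,0,15],
    [0,0,0,0,0,0,25],
    [0,0,0,0,0,0,30],
    [0,0,0,0,0,0,30],
    [0,0,-0.1,0,0,0,30],
    [0,0,-0.2,0,0,0,30],
    [0,0,-0.32,0,0,0,30],
    [0,0,-0.44,0,0,0,20],
    [0,0,-0.56,0,0,0,10],
    [0,0,-0.7,0,0,0,0],
    [0,0,-0.7,0,0,0,0],
    [0,0,-0.7,0,0,0,0]
  ]
}}

```text
clock: 47.0
position: [0.5519, -0.3028, 0.2932]
orientation: [2.321, 2.107, -0.0]
contact_force: [0.0, 0.4, -1.1]
width: 0.0004
finger_force: 0.0
```

```bash
python3 - <<'E'
from seg import *
s=show();d=save('wrist','w9',s=1);P=cloud(cam('wrist',s),d)
seg(P,.012,.024,xr=(.47,.64),yr=(-.45,-.15),minn=40)
d=save('top','t9');P=cloud(cam('top'),d);print('basket');seg(P,.018,.05,xr=(.5,.62),yr=(.2,.39),minn=40);seg(P,.16,.2,yr=(.15,.45))
lid=P[(P[...,2]>.07)&(P[...,0]>.6)&(P[...,0]<.7)&(P[...,1]>.2)&(P[...,1]<.39)]
sc,dd=r.grab_frame('scene');Q=cloud(cam('scene'),dd);l=Q[(Q[...,2]>.07)&(Q[...,0]>.58)&(Q[...,0]<.72)&(Q[...,1]>.21)&(Q[...,1]<.27)]
print(np.polyfit(l[:,2],l[:,0],1),l[:,2].max(),l[:,0].min(),l[:,0].max())
lt=lid[lid[:,2]>.16];print(lt.min(0),lt.max(0))
E
```

```text
t47.0 [ 0.5519 -0.3028  0.2932] psi 84.5 z [ 0.005 -0.005 -1.   ] q [-0.623  0.504  1.09  -0.002  1.542 -0.527] w 0.00043261048403518546 F [ 0.   0.4 -1.1]
z0.019 n541 ctr 551 -295 size 181 129 ang 84.5 px 258 179
z0.021 n68 ctr 568 -207 size 0 91 ang 84.7 px 262 90
z0.016 n1079 ctr 553 -298 size 150 34 ang 84.2 px 257 163
basket
z0.034 n230 ctr 563 381 size 16 115 ang 86.2 px 70 202
z0.027 n377 ctr 560 343 size 32 90 ang 84.6 px 87 204
z0.027 n351 ctr 555 296 size 31 88 ang 89.6 px 104 206
z0.027 n345 ctr 556 249 size 30 89 ang 84.9 px 121 206
z0.035 n101 ctr 547 203 size 3 92 ang 87.1 px 136 209
z0.189 n507 ctr 635 291 size 190 26 ang 86.7 px 84 171
[-0.01471051  0.63324801] 0.1923428502777934 0.6217323064218225 0.6361596801490987
[0.61730678 0.20023264 0.160304  ] [0.64781497 0.38710191 0.19603088]
```

View pics/t9.png

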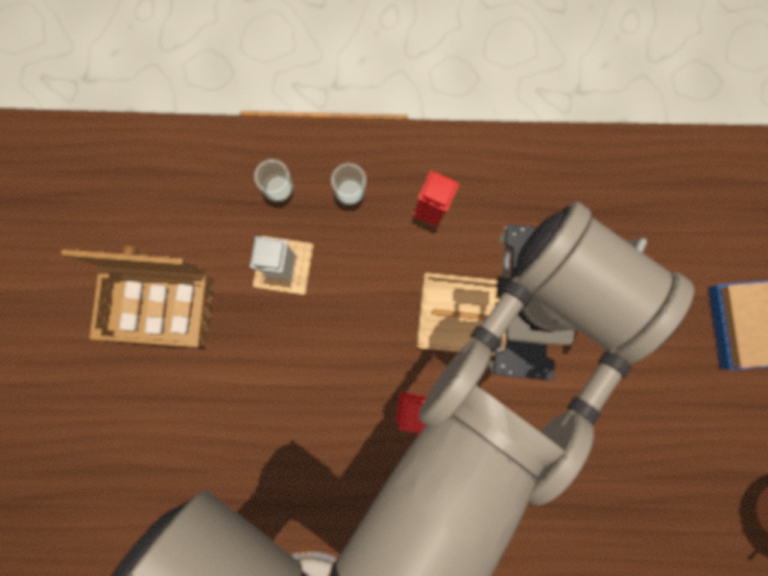

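The spoon lies flat in the tray's middle, and the three bars are in the basket (132,305; 155,307; 181,308). The lid stands upright at (122,257). I'll go behind the lid with shut fingers and push it closed.

```bash
python3 - <<'E'
from rec import *
W=[([.56,-.12,.29],115),([.60,.07,.30],146),([.672,.24,.27],176.5)]
st=show()
for a,o in W:
    print(rel(a,Rdown(o),st)); st=dict(position=np.array(a),orientation=R.from_matrix(Rdown(o)).as_rotvec())
print(ik([.672,.24,.15],Rdown(176.5),[.2,.8,1.1,0,1.3,-1.2]).round(2))
E
```

```text
t47.1 [ 0.5508 -0.3021  0.2889] psi 84.5 z [-0.002 -0.    -1.   ] q [-0.623  0.508  1.094 -0.002  1.541 -0.527] w 0.0004897017135342002 F [-0.9 -1.  -1.1]
[ 0.455 -0.021 -0.003 -0.003 -0.    -0.678]
[ 0.388  0.291 -0.025 -0.    -0.    -0.689]
[ 0.088  0.453  0.075  0.     0.    -0.678]
[ 0.24  0.76  1.02 -0.    1.37 -1.27]
```

>>> {"op": "drive_tool", "data": {
  "plan": [
    [0.114,-0.005,0,0,0,-0.17,0],
    [0.228,-0.01,0,0,0,-0.34,0],
    [0.341,-0.015,0,0,0,-0.51,0],
    [0.455,-0.021,0,0,0,-0.678,0],
    [0.455,-0.021,0,0,0,-0.678,0],
    [0.455,-0.021,0,0,0,-0.678,0]
  ]
}}

```text
clock: 47.75
position: [0.5602, -0.1196, 0.2893]
orientation: [-1.686, -2.651, 0.004]
contact_force: [0.9, -0.2, 0.2]
width: 0.0001
finger_force: 0.0
```

>>> {"op": "drive_tool", "data": {
  "plan": [
    [0.097,0.073,-0.006,0,0,-0.17,0],
    [0.194,0.145,-0.012,0,0,-0.345,0],
    [0.29,0.218,-0.02,0,0,-0.517,0],
    [0.388,0.291,-0.025,0,0,-0.689,0],
    [0.388,0.291,-0.025,0,0,-0.689,0],
    [0.388,0.291,-0.025,0,0,-0.689,0]
  ]
}}

```text
clock: 48.35
position: [0.6006, 0.0688, 0.2989]
orientation: [0.92, 3.004, -0.006]
contact_force: [-0.3, -0.5, -0.5]
width: 0.0006
finger_force: 0.0
```

>>> {"op": "drive_tool", "data": {
  "plan": [
    [0.022,0.113,0,0,0,-0.17,0],
    [0.044,0.227,0.02,0,0,-0.34,0],
    [0.066,0.34,0.05,0,0,-0.51,0],
    [0.088,0.453,0.075,0,0,-0.678,0],
    [0.088,0.453,0.075,0,0,-0.678,0],
    [0.088,0.453,0.075,0,0,-0.678,0]
  ]
}}

```text
clock: 48.95
position: [0.6731, 0.2373, 0.2677]
orientation: [-0.101, -3.138, 0.007]
contact_force: [-1.2, -1.1, 0.8]
width: 0.0006
finger_force: 0.0
```

```bash
python3 - <<'E'
from rec import *
s=show()
for x,z in((.672,.152),(.635,.158),(.615,.160),(.588,.152),(.563,.138),(.542,.118),(.527,.093),(.519,.068)):print(rel([x,.24,z],Rdown(176.5)))
E
```

```text
t49.0 [0.6731 0.2373 0.2677] psi 176.3 z [-0.002 -0.004 -1.   ] q [ 0.233  0.707  0.799 -0.004  1.638 -1.273] w 0.0006223330709232834 F [-1.2 -1.1  0.8]
[ 0.003  0.008  0.289 -0.006 -0.002 -0.004]
[ 0.095  0.002  0.274 -0.006 -0.002 -0.004]
[ 0.145 -0.001  0.269 -0.006 -0.002 -0.004]
[ 0.212 -0.006  0.29  -0.006 -0.002 -0.004]
[ 0.275 -0.009  0.325 -0.006 -0.002 -0.004]
[ 0.327 -0.013  0.375 -0.006 -0.002 -0.004]
[ 0.364 -0.015  0.437 -0.006 -0.002 -0.004]
[ 0.384 -0.016  0.5   -0.006 -0.002 -0.004]
```

>>> {"op": "drive_tool", "data": {
  "plan": [
    [0.003,0.005,0.12,0,0,0,0],
    [0.003,0.005,0.24,0,0,0,0],
    [0.003,0.005,0.289,0,0,0,0],
    [0.003,0.005,0.289,0,0,0,0],
    [0.05,0.005,0.28,0,0,0,0],
    [0.095,0.002,0.274,0,0,0,0],
    [0.12,0,0.271,0,0,0,0],
    [0.145,0,0.269,0,0,0,0],
    [0.145,0,0.269,0,0,0,0]
  ]
}}

```text
clock: 49.85
position: [0.6156, 0.2411, 0.1659]
orientation: [0.099, 3.134, -0.003]
contact_force: [-0.4, -0.8, 0.6]
width: 0.0004
finger_force: 0.0
```

```bash
cat > lid.py <<'E'
from seg import *
s=show()
p_,dd=r.grab_frame('scene');Q=cloud(cam('scene'),dd)
cv2.imwrite('pics/lid%.0f.png'%(s['clock']*10),cv2.resize(p_[200:384,250:450],None,fx=3,fy=3)[:,:,::-1])
e=np.array([.998,-.061]);l=Q.reshape(-1,3);u=(l[:,:2]-[.559,.296])@e;v=(l[:,:2]-[.559,.296])@[.061,.998]
m=(abs(u)<.14)&(abs(v)<.088)&(abs(v)>.03)&(v>0)&(l[:,2]>.062)&(l[:,2]<.20)
print('n',m.sum(),np.polyfit(u[m],l[m,2],1) if m.sum()>20 else '', [ (x.round(3)) for x in np.percentile(l[m,2],[5,50,95])])
for z in(.152,.138,.118,.093,.068): pass
E
python3 lid.py; python3 - <<'E'
from rec import *
for x,z in((.588,.152),(.563,.138),(.542,.118),(.527,.093),(.519,.068)):print(rel([x,.24,z],Rdown(176.5)))
E
```

```text
t49.9 [0.6156 0.2411 0.1659] psi 176.4 z [ 0.006 -0.002 -1.   ] q [ 0.259  0.638  1.201 -0.003  1.297 -1.247] w 0.0003623063620865737 F [-0.4 -0.8  0.6]
n 814 [-3.83321643  0.35541978] [np.float64(0.073), np.float64(0.134), np.float64(0.186)]
[ 0.07  -0.007  0.033 -0.002  0.007 -0.003]
[ 0.132 -0.011  0.068 -0.002  0.007 -0.003]
[ 0.185 -0.015  0.117 -0.002  0.007 -0.003]
[ 0.223 -0.017  0.18  -0.002  0.007 -0.003]
[ 0.243 -0.018  0.242 -0.002  0.007 -0.003]
```

>>> {"op": "drive_tool", "data": {
  "plan": [
    [0.035,0,0.015,0,0,0,0],
    [0.07,-0.005,0.033,0,0,0,0],
    [0.1,-0.008,0.05,0,0,0,0],
    [0.132,-0.011,0.068,0,0,0,0],
    [0.16,-0.013,0.092,0,0,0,0],
    [0.185,-0.015,0.117,0,0,0,0],
    [0.205,-0.016,0.148,0,0,0,0],
    [0.223,-0.017,0.18,0,0,0,0],
    [0.233,-0.018,0.21,0,0,0,0],
    [0.243,-0.018,0.232,0,0,0,0],
    [0.243,-0.018,0.236,0,0,0,0],
    [0.243,-0.018,0.236,0,0,0,0]
  ]
}}

```text
clock: 51.1
position: [0.5181, 0.2404, 0.0688]
orientation: [0.097, 3.138, -0.004]
contact_force: [-1.1, -2.7, 2.9]
width: 0.0005
finger_force: 2.0
```

```bash
python3 lid.py
```

```text
t51.1 [0.5181 0.2404 0.0688] psi 176.5 z [ 0.002 -0.003 -1.   ] q [ 0.302  0.591  1.593 -0.004  0.957 -1.205] w 0.0004583003187000886 F [-1.1 -2.7  2.9]
n 1004 [-0.25483053  0.08027037] [np.float64(0.065), np.float64(0.069), np.float64(0.175)]
```

>>> {"op": "drive_tool", "data": {
  "plan": [
    [0,0,0.004,0,0,0,0],
    [0,0,0.006,0,0,0,0],
    [0,0,0.006,0,0,0,0],
    [0,0,0.006,0,0,0,0]
  ]
}}

```text
clock: 51.55
position: [0.5182, 0.2404, 0.0684]
orientation: [0.096, 3.137, -0.004]
contact_force: [-6.8, -4.2, 21.4]
width: 0.0008
finger_force: 10.7
```

The lid is hard against its stop at 21 N. Retreat straight up and check.

>>> {"op": "drive_tool", "data": {
  "plan": [
    [0,0,-0.05,0,0,0,0],
    [0,0,-0.15,0,0,0,0],
    [0,0,-0.27,0,0,0,0],
    [0,0,-0.39,0,0,0,0],
    [0,0,-0.5,0,0,0,0],
    [0.2,0,-0.5,0,0,0,0],
    [0.3,0,-0.5,0,0,0,0],
    [0.3,0,-0.5,0,0,0,0],
    [0.3,0,-0.5,0,0,0,0]
  ]
}}

```text
clock: 52.45
position: [0.3956, 0.2489, 0.2663]
orientation: [0.093, 3.138, -0.003]
contact_force: [0.0, 0.7, -0.3]
width: 0.0002
finger_force: 0.0
```

```bash
python3 - <<'E'
from seg import *
s=show();save('scene','s10')
d=save('top','t10');P=cloud(cam('top'),d)
l=P.reshape(-1,3);u=(l[:,:2]-[.559,.296])@[.998,-.061];v=(l[:,:2]-[.559,.296])@[.061,.998]
m=(abs(u)<.06)&(abs(v)<.088)&(abs(v)>.02)&(l[:,2]<.12);print(m.sum(),np.polyfit(u[m],l[m,2],1),np.percentile(l[m,2],[2,50,98]))
seg(P,.15,.175);seg(P,.012,.03,xr=(.5,.61),yr=(-.37,-.22))
E
```

```text
t52.5 [0.3956 0.2489 0.2663] psi 176.6 z [ 0.002 -0.002 -1.   ] q [ 0.399  0.204  1.603 -0.003  1.333 -1.111] w 0.0001736417366808211 F [ 0.   0.7 -0.3]
2298 [-0.00406511  0.07111992] [0.0662051  0.07119305 0.07569262]
z0.154 n311 ctr 759 -220 size 46 45 ang 65.2 px 293 126
z0.164 n372 ctr 642 69 size 51 52 ang 83.0 px 178 169
z0.155 n349 ctr 377 -186 size 46 45 ang 81.0 px 279 278
z0.017 n279 ctr 546 -296 size 147 32 ang 89.4 px 318 211
```

View pics/s10.png

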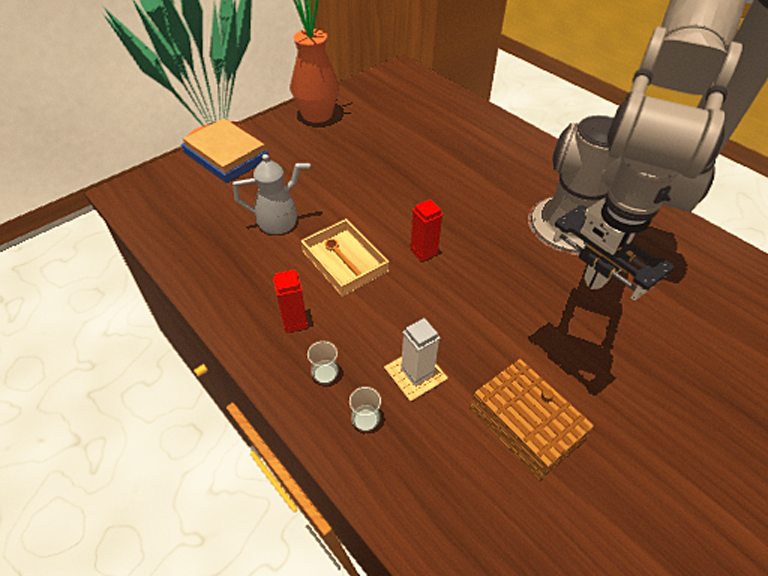

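The picture shows the lid shut flat (535,415), the caddy on the coaster (418,360), the spoon in the tray (343,257), and the pot and cups where they were.

```bash
python3 -c "
from bench import r
print(r.finish_job())"
```

```text
the job is handed in; nothing more can be done
None
```

I handed the job in at about 52 s with everything in place, but on the way back from the flip the arm was briefly pushed against its limits on joints 1 and 2 (readings −2.53 and −0.771), which the judging could count against it. The caddy was held upside down for about 1.2 s and then stood upright on the middle of the coaster. The one spoon lies flat in the tray, the three date bars are in the basket with its lid fully shut, and the pot and cups were not moved.

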